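# Tip stir bars from a hand chute into a flap-lid jar

## Task

Return the three white stir bars to their jar: take the dark steel chute by its black grip, use its open lip to push in and hold open the yellow spring flap in the jar's lid, and tip the chute so that all three bars slide in. Press only gently on the jar, touch neither the jar nor the bars with the gripper, leave everything else alone, and set the empty chute back down level between the rails of its cradle, lip facing the way it did.

Things in the scene. Friction and masses are not known exactly. Their poses are not given: they have to be found in the camera images.
- stand: Grey square foot (130 x 130 x 12 mm, fixed) of a short telescopic stand that carries the jar. Origin: centre of its underside, on the bench; z up. The stand's height setting is NOT measured: the top of the jar's lid lies 138 to 188 mm above the bench and must be found by touch or sight. Clear square jar, 100 x 100 mm, centred over the origin, inside floor 94 mm below the lid's top.
- slot_foot (a point): Point at bench level straight below the centre of the slot in the blue lid (lid 104 x 104 mm, 6 mm thick, centred on the stand). Axes of the stand. The slot runs 24 mm to either side of this point along x and 18 mm to either side along y, and is closed by the yellow flap. The chute is to come in from the +x side with its lip pointing to -x.
- hinge_foot (a point): Point at bench level straight below the middle of the flap's hinge line (which runs along the stand's y, at the slot's +x edge, 2 mm below the lid's top). Axes of the stand. The flap's free edge, 44 mm towards -x from the hinge, swings down into the jar. The lid's top is level and smooth at +x of the hinge, save two steel knuckles 3 mm high and 10 mm long, 22 mm to either side in y.
- flap (a joint): Yellow spring flap (44 x 32 x 3 mm), flush with the lid's top. 0 shut, grows as it opens down into the jar, to 1.3 rad; springs shut by itself. Pressed 30 mm from the hinge it yields at about 1.7 N and takes 4 to 5 N at 0.6 rad. The bars alone cannot open it. The chute's lip lies on the opened flap, which leads the bars on into the jar; pressed lower, the chute's underside meets the lid's rigid edge.
- chute_grip (a point): Centre of the chute's black grip block: 24 mm along the chute, 16 mm across, 42 mm high, 21 mm of it above and 21 mm below this point, then a steel bridge. Axes of the chute: x along it towards its closed tail, y across, z up from its floor. The chute's underside lies 57 mm below this point, the open lip 93 mm towards -x, the tail 77 mm towards +x. About 0.18 to 0.29 kg.
- chute_mid (a point): Middle of the chute's underside: 8 mm towards -x and 57 mm in -z from chute_grip, same axes. The chute is a straight dark steel trough 170 mm long, 26 mm wide outside and 20 mm inside, walls up to 20 mm above the underside, floor 3 mm thick, closed at the tail, open at the lip. The bars can pass below the bridge that carries the grip. It starts level on the cradle.
- chute_lip (a point): Lower front edge of the chute's open lip: on its underside, at the middle of its width, 85 mm from chute_mid in -x. Axes of the chute.
- cradle: Grey block, 130 mm along x, 60 mm wide, 30 mm high, fixed. Origin: centre of its underside, on the bench; z up. The chute rests level on its top, parallel to its x, lip to its -x, chute_mid about over the origin. Two black rails, 110 mm long and 8 mm high, stand on the top, 34 mm apart inside; the chute lies between them.
- bar0: White stir bar, a capsule 12 mm thick and 36 mm long, 12 g, slippery: it starts to slide in the chute at a slope of about 0.27 to 0.45 rad. Origin at its centre, x along it. The bars lie in single file in the chute, this one nearest the tail.
- bar1: As bar0, the middle one.
- bar2: As bar0, the one nearest the lip.
- beaker: Bystander: glass beaker, 70 mm wide, 90 mm high. Origin under its centre.
- reagent: Bystander: glass bottle with blue cap, 70 mm wide, 150 mm high. Origin under its centre.
- flask: Bystander: conical flask, 74 mm wide, 102 mm high. Origin under its centre.
- dish: Bystander: glass dish, 90 mm wide, 15 mm high. Origin under its centre.
- spatula: Bystander: steel spatula, 160 mm long, lying on the bench.
- powder_jar: Bystander: amber jar with white cap, 60 mm wide, 70 mm high. Origin under its centre.
There are look-alikes about, which are no part of the job. Leave any green look-alike of the part that bears chute_grip alone.

How it is judged:
By the outcome, as a careful person would: the job done as asked, in the order asked, and still so for the second after the job is handed in, with the robot touching nothing.
It also fails if it takes over 72 s, if anything falls off the work surface, if the arm or the gripper's body presses on something with over 40 N, if the wrist force passes 120 N, or if a joint passes its speed limit or range.

## Robot

A 6-joint arm with a two-finger parallel gripper is mounted at the origin on the work surface. World frame = base frame: x ahead of the robot, y to its left, z up, the work surface at z = 0. Lengths are in mm, angles in rad, forces in N, time in s.
With the tool pointing down it reaches from about 300 to 775 mm from the base axis. Payload 14.6 kg.
Tool frame: the origin (TCP) lies midway between the tips of the shut fingers; the grasp point (between the pads) lies 19 mm behind it; x points along the fingers, z is the direction in which the jaws open and shut, and the axes are right-handed (so a half turn about x gives the same grasp; the last joint's range is limited). The gripper opens to 94 mm and grips with 3 to 60 N. Pads are 16 mm wide; open, the fingers measure 119 mm over their backs; the gripper's body (75 mm by 177 mm) begins 78 mm behind the grasp point.
Start: joints at [-1.305, 0.3, 1.521, -0, 1.321, -0.067], TCP at [179.673, -519.814, 205.446] pointing down, gripper open.
Joint ranges: [-3.03, 3.03], [-0.79, 2.21], [0.23, 2.52], [-1.04, 4.18], [0, 3.07], [-2.55, 2.55]. Speed limits (rad/s): [2.22, 2.22, 2.57, 3.14, 3.14, 3.14].

## Interface

Orientations are given as [roll, pitch, yaw] about the fixed x, y, z axes, in that order (R = Rz(yaw) Ry(pitch) Rx(roll)).
In Python, from cell import * gives the robot as it stands.
- The arm moves only by the tool play_rows, never from a script. Its argument "motion" is one flat list of numbers, 7 for each row, row after row: the turn, a rotation vector about the tool's x, y, z in rad, then the shift along the tool's x, y, z in m, then the closure, from -1 (fully open) to 1 (shut), so that 0 is half open. In form: [rx, ry, rz, x, y, z, fingers, rx, ry, rz, x, y, z, fingers, ...]. A call has 1 to 20 rows; each row shifts and turns the pose as measured when the row begins, along the tool's axes as they then stand; what a row does not reach is not made up. A row lasts 1/10 s, in which the tool goes at most 50 mm and 8.59 degrees, less where a joint would pass 70% of its speed; a pose out of reach is approached as far as the arm can. A call with a gripper value outside its range is refused whole. The fingers move at their own pace and stop on an object; "newtons" is the grip in N (left out, the last holds). Time passes only in rows, so rows that do not move let the fingers close. It gives the time, the measured TCP pose, the force and the opening at its end, in the units of the state.
- read_state(): the state, without advancing time (a new reading comes with each control period).
- camera(name): name is "scene" or "top" or "wrist"; returns (picture, depth): 400x640x3 uint8, blue, green, red; 400x640 float32, mm along the optical axis (not along the pixel's ray), 0 where there is no reading.
- camera_params(name): a dict with "fx", "fy", "cx", "cy" (pixels), "T" (4x4, takes a point from camera to world coordinates). Camera axes: x right, y down, z forward; pixel columns grow to the right and rows downward; lengths in mm; the calibration is good to about 2 mm. A picture is of the moment at which its call begins: read the wrist's pose just before it. camera_params takes no time and is no camera call; for the wrist camera it gives the pose at the moment of the call.
- sign_off(): hands the job in, once; it reports no verdict.
Trained networks look in the newest picture that a camera, given by its name, has taken for a name from the list of things; names that differ only in an ending like _2 or _b are one class to them, and where a whole thing is asked for, a point or a joint stands for the part that bears it (a point fixed in the world has none). Each returns a list of dicts, best first, with "conf" (0 to 1); they miss things now and then, are a little off and sometimes report something else, mostly with a low value. They report only what shows in the picture. A call takes as long as a camera call. They do not tell look-alikes from the thing itself.
- masks_of(camera, name): "region" (400x640 bool, what is visible of it).
- place_of(camera, name): "at" ([x, y, z] in mm, in the coordinates of the camera as it stood for that picture, good to about 4 mm: a listed point, or the origin of a listed thing).
The state is a dict: "clock": time; "joints": joint angles; "qd": joint speeds; "effort": joint torques, N m; "eef_pos": TCP position; "eef_rot": TCP orientation; "wrist_force": force on the tool from outside, world axes, zero at the start; "moment": the same for the moment, N m; "finger_gap": finger opening in mm.
Only numpy, scipy, OpenCV 4.12 (cv2) and the standard library are available. Lean on these libraries where they do the work, as an engineer would, in place of code of your own. Each camera call takes 0.05 s, during which the arm holds its last target.

## Working session

There is one attempt and no reset: what is moved stays moved. The work goes in short steps, Python scripts to look and compute and a tool call to move; the robot and the scene stay as the last step left them, time stands still between calls to the robot, and variables do not carry over. Pictures are saved under pics/ and viewed, and the job is handed in when it is done.

Besides the shell and the picture viewer there is one more tool, called after ">>>" as name(argument=value, ...) on one line, values as JSON. play_rows: Moves the arm, as the interface text tells. Its arguments: {"type":"object","properties":{"motion":{"type":"array","items":{"type":"number"}},"newtons":{"type":"number"}},"required":["motion"]}

```bash
ls; mkdir -p pics
python3 - <<'E'
from cell import *
import cv2
print(read_state())
for n in ["scene","top","wrist"]:
    p,d=camera(n); cv2.imwrite(f"pics/a_{n}.png",p)
    c=camera_params(n); print(n,c["fx"],c["cx"],c["cy"],c["T"])
E
```

```text
pics
{'clock': 0.0, 'joints': array([-1.30462541e+00,  3.00461044e-01,  1.52156492e+00, -1.63942201e-05,
        1.32068799e+00, -6.65987835e-02]), 'qd': array([-0.00069597,  0.00117917,  0.00027674,  0.00017841, -0.00091046,
       -0.00096312]), 'effort': array([-2.93647263e-04, -5.31805909e+01, -3.52738488e+01,  7.08143204e-02,
        2.44514766e-02, -1.13361550e-04]), 'eef_pos': array([ 179.59114236, -519.5849334 ,  204.89867774]), 'eef_rot': array([3.08915461, 1.56967491, 1.85113205]), 'wrist_force': array([ 0.20502403,  0.93230635, -0.51735123]), 'moment': array([ 0.06321199, -0.00463654, -0.08333887]), 'finger_gap': 93.62855342865063}
scene 428.2038781499428 314.30369686216585 199.72185488467315 [[-7.23216311e-01  6.00952917e-01 -3.40314207e-01  1.00603462e+03]
 [ 6.90603403e-01  6.25723865e-01 -3.62679726e-01  5.88498970e+02]
 [-5.01071881e-03 -4.97318043e-01 -8.67553835e-01  1.25575317e+03]
 [ 0.00000000e+00  0.00000000e+00  0.00000000e+00  1.00000000e+00]]
top 419.13255232665824 321.4731104111676 200.22803775191247 [[-7.41920050e-02 -9.73591603e-01  2.15904924e-01  2.91736315e+02]
 [-9.97241345e-01  7.29293736e-02 -1.38204773e-02  1.34375354e+02]
 [-2.29031025e-03 -2.16334686e-01 -9.76316577e-01  1.27057332e+03]
 [ 0.00000000e+00  0.00000000e+00  0.00000000e+00  1.00000000e+00]]
wrist 342.05688708403886 314.0375968266248 199.2832572275467 [[ 3.27219813e-01 -9.13444210e-01 -2.41964602e-01  2.50005810e+02]
 [-9.44947162e-01 -3.16698591e-01 -8.23217095e-02 -4.94719258e+02]
 [-1.43355967e-03  2.55581059e-01 -9.66786568e-01  3.84118801e+02]
 [ 0.00000000e+00  0.00000000e+00  0.00000000e+00  1.00000000e+00]]
```

View pics/a_scene.png

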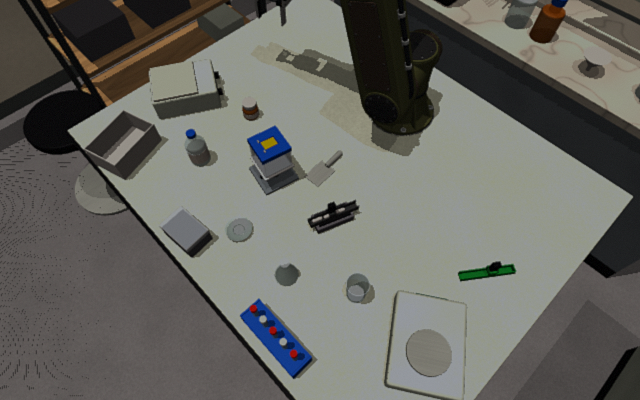

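View pics/a_top.png

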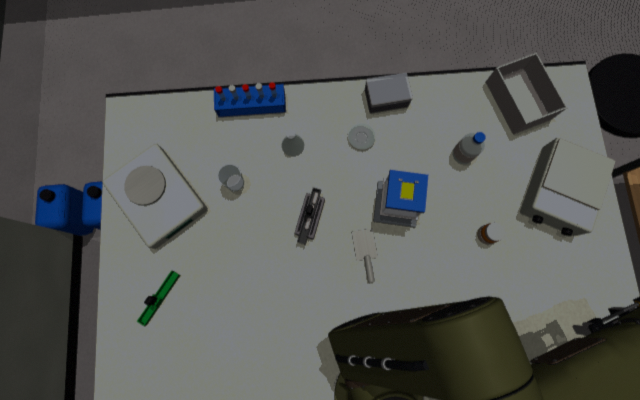

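View pics/a_wrist.png

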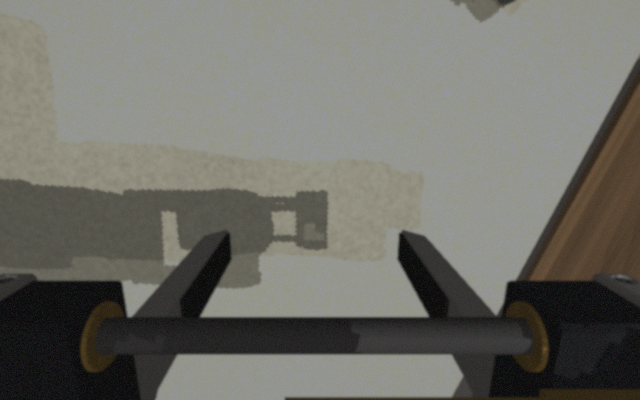

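```bash
cat > h.py <<'E'
from cell import *
import numpy as np, cv2
from scipy.spatial.transform import Rotation as R
def w(cam,p):
    T=camera_params(cam)["T"]; return T[:3,:3]@np.array(p)+T[:3,3]
def px(cam,P):
    c=camera_params(cam); T=c["T"]; q=T[:3,:3].T@(np.array(P)-T[:3,3]); return c["fx"]*q[0]/q[2]+c["cx"],c["fy"]*q[1]/q[2]+c["cy"]
def unp(cam,u,v,z):
    c=camera_params(cam); T=c["T"]; r=T[:3,:3]@np.array([(u-c["cx"])/c["fx"],(v-c["cy"])/c["fy"],1]); s=(z-T[2,3])/r[2]; return T[:3,3]+s*r
def dep(cam,d,u,v):
    c=camera_params(cam); z=d[v,u]; return w(cam,[(u-c["cx"])/c["fx"]*z,(v-c["cy"])/c["fy"]*z,z])
E
python3 - <<'E'
from h import *
for cam in ["scene","top"]:
    for n in ["stand","slot_foot","hinge_foot","chute_grip","chute_mid","chute_lip","cradle","bar0"]:
        for r in place_of(cam,n)[:4]:
            P=w(cam,r["at"]); print(cam,n,round(r["conf"],2),P.round(0),np.round(px(cam,P)))
print(read_state()["clock"])
E
```

```text
scene stand 0.71 [440. 188.  32.] [357. 205.]
scene stand 0.63 [ 543. -114.    4.] [273. 173.]
scene slot_foot 0.69 [ 541. -107.    5.] [275. 173.]
scene hinge_foot 0.86 [ 565. -120.    1.] [267. 176.]
scene chute_grip 0.83 [311. 622.  58.] [494. 267.]
scene chute_grip 0.81 [529. 160.  87.] [332. 208.]
scene chute_grip 0.43 [573. 138.  41.] [317. 219.]
scene chute_mid 0.77 [317. 615.  -0.] [485. 274.]
scene chute_mid 0.76 [520. 157.  33.] [333. 214.]
scene chute_mid 0.39 [528. 155.  88.] [331. 207.]
scene chute_lip 0.81 [382. 564.   0.] [458. 276.]
scene chute_lip 0.76 [439. 187.  32.] [357. 205.]
scene cradle 0.69 [520. 156.  -1.] [332. 219.]
scene bar0 0.54 [ 566. -117.   -2.] [268. 177.]
scene bar0 0.49 [496. 166.  38.] [340. 211.]
scene bar0 0.38 [573. 139.  43.] [317. 219.]
top stand 0.79 [ 545. -111.    4.] [395. 203.]
top stand 0.56 [391.  -2.   1.] [365. 256.]
top slot_foot 0.73 [ 538. -111.   -1.] [396. 206.]
top slot_foot 0.49 [ 543. -115.   -3.] [396. 204.]
top hinge_foot 0.61 [ 569. -116.   -4.] [396. 196.]
top hinge_foot 0.17 [772. -24.  -1.] [360. 137.]
top chute_grip 0.96 [308. 617.  60.] [151. 300.]
top chute_grip 0.64 [528. 157.  86.] [308. 210.]
top chute_mid 0.62 [519. 159.  30.] [309. 216.]
top chute_mid 0.56 [313. 618.   0.] [159. 298.]
top chute_mid 0.25 [ 566. -117.   -1.] [397. 197.]
top chute_lip 0.94 [380. 570.   1.] [175. 274.]
top chute_lip 0.67 [443. 185.  29.] [302. 242.]
top chute_lip 0.31 [ 540. -112.   -2.] [396. 205.]
top chute_lip 0.2 [650. 380.   2.] [236. 182.]
top cradle 0.82 [523. 153.   2.] [311. 217.]
top bar0 0.6 [ 691. -342.   -1.] [462. 154.]
top bar0 0.58 [499. 165.  40.] [307. 223.]
top bar0 0.45 [576. 138.  44.] [314. 196.]
top bar0 0.15 [770. -28.  -1.] [362. 137.]
0.95
```

```bash
cat >> h.py <<'E'
def pose():
    s=read_state(); return np.array(s["eef_pos"]),R.from_euler("xyz",s["eef_rot"])
def plan(p1,R1,grip=-1,vmax=45,amax=0.13,p0=None,R0=None,nmin=1):
    if p0 is None: p0,R0=pose()
    rv=(R0.inv()*R1).as_rotvec(); D=np.linalg.norm(np.array(p1)-p0)
    n=max(nmin,int(np.ceil(max(D/vmax,np.linalg.norm(rv)/amax))))
    out=[]
    for i in range(n):
        Ri=R0*R.from_rotvec(rv*i/n); sh=Ri.inv().apply((np.array(p1)-p0)/n)/1000
        out+=[*(np.round(rv/n,3)),*np.round(sh,4),grip]
    print(n,"rows",[float(x) for x in out]); return out
def tool(xd,zd):
    x=np.array(xd,float);x/=np.linalg.norm(x);z=np.array(zd,float);z-=x*(x@z);z/=np.linalg.norm(z)
    return R.from_matrix(np.c_[x,np.cross(z,x),z])
E
python3 - <<'E'
from h import *
p,r=pose(); print(r.as_matrix().round(3))
T=camera_params("wrist")["T"]; M=r.as_matrix()
print("cam in tool",(M.T@(T[:3,3]-p)).round(1)); print((M.T@T[:3,:3]).round(3))
# chute z est from two views
c=np.array([528,158,0]);a=np.array([-0.94,0.34,0])
E
```

```text
[[ 0.     0.945  0.327]
 [ 0.     0.327 -0.945]
 [-1.     0.    -0.   ]]
cam in tool [-179.1   74.7   -0.7]
[[ 0.001 -0.256  0.967]
 [ 0.001 -0.967 -0.256]
 [ 1.     0.001 -0.   ]]
```

Run:
```python
import cv2
p=cv2.imread("pics/a_top.png"); cv2.imwrite("pics/b1.png",cv2.resize(p[150:260,270:450],None,fx=4.4,fy=4.4,interpolation=cv2.INTER_CUBIC))
p=cv2.imread("pics/a_scene.png"); cv2.imwrite("pics/b2.png",cv2.resize(p[110:240,220:380],None,fx=4.5,fy=4.5,interpolation=cv2.INTER_CUBIC))
```

```text
(no output)
```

View pics/b1.png

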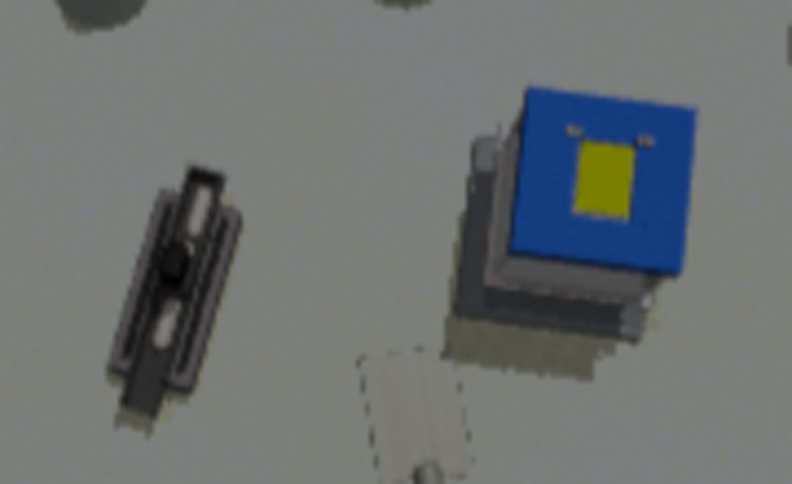

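View pics/b2.png

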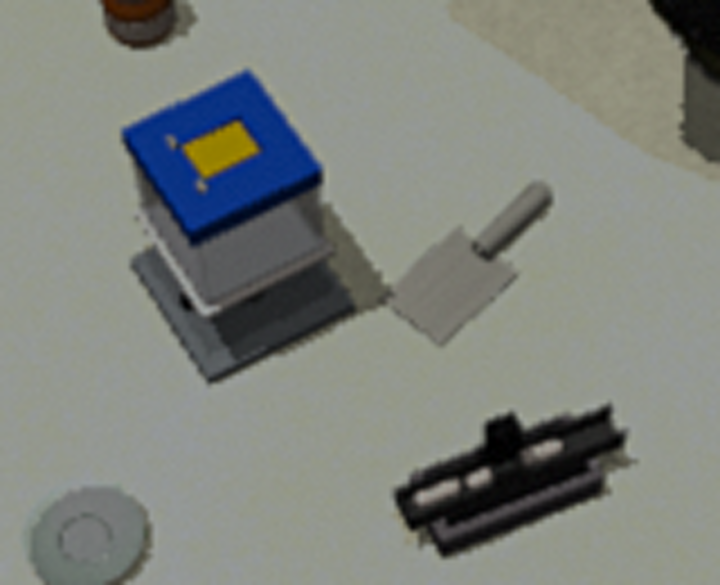

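Run:
```python
from h import *
a=-0.3; y=np.array([-np.cos(a),-np.sin(a),0]); x=np.array([0,0,-1.]); z=np.cross(x,y)
plan([595,-126,330],tool(x,z))
```

```text
20 rows [-0.125, 0.0, -0.0, -0.0062, 0.0261, -0.0118, -1.0, -0.125, 0.0, -0.0, -0.0062, 0.0273, -0.0085, -1.0, -0.125, 0.0, -0.0, -0.0062, 0.0282, -0.005, -1.0, -0.125, 0.0, -0.0, -0.0062, 0.0286, -0.0014, -1.0, -0.125, 0.0, -0.0, -0.0062, 0.0285, 0.0022, -1.0, -0.125, 0.0, -0.0, -0.0062, 0.028, 0.0057, -1.0, -0.125, 0.0, -0.0, -0.0062, 0.0271, 0.0092, -1.0, -0.125, 0.0, -0.0, -0.0062, 0.0257, 0.0125, -1.0, -0.125, 0.0, -0.0, -0.0062, 0.024, 0.0156, -1.0, -0.125, 0.0, -0.0, -0.0062, 0.0218, 0.0185, -1.0, -0.125, 0.0, -0.0, -0.0062, 0.0193, 0.0211, -1.0, -0.125, 0.0, -0.0, -0.0062, 0.0166, 0.0233, -1.0, -0.125, 0.0, -0.0, -0.0062, 0.0135, 0.0252, -1.0, -0.125, 0.0, -0.0, -0.0062, 0.0102, 0.0267, -1.0, -0.125, 0.0, -0.0, -0.0062, 0.0068, 0.0278, -1.0, -0.125, 0.0, -0.0, -0.0062, 0.0033, 0.0284, -1.0, -0.125, 0.0, -0.0, -0.0062, -0.0003, 0.0286, -1.0, -0.125, 0.0, -0.0, -0.0062, -0.0039, 0.0284, -1.0, -0.125, 0.0, -0.0, -0.0062, -0.0074, 0.0276, -1.0, -0.125, 0.0, -0.0, -0.0062, -0.0108, 0.0265, -1.0]
```

>>> play_rows(motion=[-0.125, 0, 0, -0.0062, 0.026, -0.012, -1, -0.125, 0, 0, -0.0062, 0.027, -0.0085, -1, -0.125, 0, 0, -0.0062, 0.028, -0.005, -1, -0.125, 0, 0, -0.0062, 0.0286, -0.0014, -1, -0.125, 0, 0, -0.0062, 0.0285, 0.0022, -1, -0.125, 0, 0, -0.0062, 0.028, 0.0057, -1, -0.125, 0, 0, -0.0062, 0.027, 0.009, -1, -0.125, 0, 0, -0.0062, 0.0257, 0.0125, -1, -0.125, 0, 0, -0.0062, 0.024, 0.0156, -1, -0.125, 0, 0, -0.0062, 0.022, 0.0185, -1])

```text
clock: 1.95
eef_pos: [388.3, -313.3, 269.2]
eef_rot: [1.632, 1.57, 1.687]
wrist_force: [0.6, -0.5, 0.1]
finger_gap: 94.1
```

Run:
```python
from h import *
print(pose()[0],read_state()["joints"].round(2))
a=-0.3; y=np.array([-np.cos(a),-np.sin(a),0]); x=np.array([0,0,-1.]); z=np.cross(x,y)
plan([595,-126,330],tool(x,z))
```

```text
[ 388.31238374 -313.3073444   269.17193495] [-0.75  0.14  1.57  0.    1.44 -0.81]
10 rows [-0.122, 0.0, -0.0, -0.0061, 0.0176, 0.0217, -1.0, -0.122, 0.0, -0.0, -0.0061, 0.0148, 0.0236, -1.0, -0.122, 0.0, -0.0, -0.0061, 0.0118, 0.0253, -1.0, -0.122, 0.0, -0.0, -0.0061, 0.0087, 0.0265, -1.0, -0.122, 0.0, -0.0, -0.0061, 0.0054, 0.0274, -1.0, -0.122, 0.0, -0.0, -0.0061, 0.002, 0.0278, -1.0, -0.122, 0.0, -0.0, -0.0061, -0.0013, 0.0279, -1.0, -0.122, 0.0, -0.0, -0.0061, -0.0047, 0.0275, -1.0, -0.122, 0.0, -0.0, -0.0061, -0.008, 0.0267, -1.0, -0.122, 0.0, -0.0, -0.0061, -0.0112, 0.0255, -1.0]
```

Tracking is good.

>>> play_rows(motion=[-0.122, 0, 0, -0.0061, 0.0176, 0.0217, -1, -0.122, 0, 0, -0.0061, 0.0148, 0.0236, -1, -0.122, 0, 0, -0.0061, 0.0118, 0.0253, -1, -0.122, 0, 0, -0.0061, 0.0087, 0.0265, -1, -0.122, 0, 0, -0.0061, 0.0054, 0.0274, -1, -0.122, 0, 0, -0.0061, 0.002, 0.0278, -1, -0.122, 0, 0, -0.0061, -0.0013, 0.0279, -1, -0.122, 0, 0, -0.0061, -0.0047, 0.0275, -1, -0.122, 0, 0, -0.0061, -0.008, 0.0267, -1, -0.122, 0, 0, -0.0061, -0.0112, 0.0255, -1, 0, 0, 0, 0, 0, 0, -1])

```text
clock: 3.05
eef_pos: [599.2, -108.9, 333.7]
eef_rot: [-1.115, 1.569, 0.219]
wrist_force: [-0.4, -1.1, -0.2]
finger_gap: 93.9
```

Run:
```python
from h import *
print(pose()[0],read_state()["joints"].round(2))
p,d=camera("wrist"); cv2.imwrite("pics/c1.png",p); np.save("c1d.npy",d); np.save("c1T.npy",camera_params("wrist")["T"])
for n in ["stand","slot_foot","hinge_foot","flap"]:
    for r in place_of("wrist",n)[:3]:
        P=w("wrist",r["at"]); print(n,round(r["conf"],2),P.round(1),np.round(px("wrist",P)))
```

```text
[ 599.15669673 -108.8566688   333.70465497] [-0.24  0.38  1.12  0.    1.64 -1.57]
stand 0.74 [ 538.8 -113.4    0.9] [302. 121.]Traceback (most recent call last):
  File "<stdin>", line 5, in <module>
ValueError: it knows: bar, beaker, chute_grip, chute_lip, chute_mid, cradle, dish, flask, hinge_foot, powder_jar, reagent, slot_foot, spatula, stand
```

View pics/c1.png

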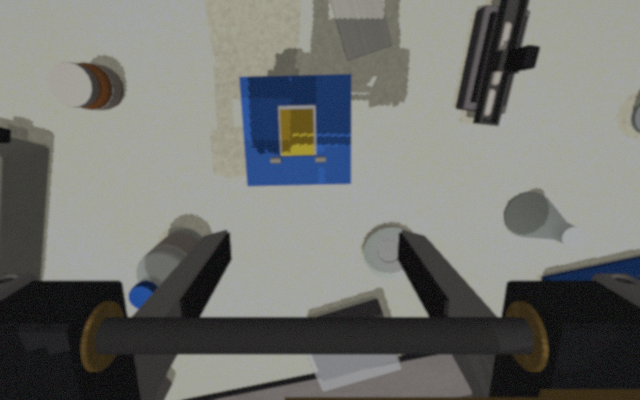

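```bash
cat > lid.py <<'E'
from h import *
def lid(cam,p,d,box):
    hsv=cv2.cvtColor(p,cv2.COLOR_BGR2HSV); out={}
    m=np.zeros(p.shape[:2],bool); u0,v0,u1,v1=box; m[v0:v1,u0:u1]=1
    blue=(hsv[...,0]>100)&(hsv[...,0]<130)&(hsv[...,1]>150)&m
    yel=(hsv[...,0]>18)&(hsv[...,0]<38)&(hsv[...,1]>150)&m
    c=camera_params(cam);T=c["T"]
    def pts(mask):
        v,u=np.nonzero(mask&(d>0)); z=d[v,u]; q=np.c_[(u-c["cx"])/c["fx"]*z,(v-c["cy"])/c["fy"]*z,z]; return q@T[:3,:3].T+T[:3,3]
    e=cv2.erode((blue|yel).astype(np.uint8),np.ones((5,5)))>0
    z=np.median(pts(e)[:,2]); print(cam,"lid z depth",z.round(1), np.percentile(pts(e)[:,2],[10,90]).round(1))
    for name,mk in (("lid",blue|yel),("flap",yel)):
        cn,_=cv2.findContours(mk.astype(np.uint8),cv2.RETR_EXTERNAL,cv2.CHAIN_APPROX_NONE)
        k=max(cn,key=cv2.contourArea)[:,0]
        W=np.array([unp(cam,a,b,z)[:2] for a,b in k],np.float32)
        r=cv2.minAreaRect(W); print(name,np.round(r[0],1),np.round(r[1],1),round(r[2],1))
E
python3 - <<'E'
from lid import *
lid("wrist",cv2.imread("pics/c1.png"),np.load("c1d.npy"),(230,65,360,195))
p,d=camera("top"); cv2.imwrite("pics/c_top.png",p); lid("top",p,d,(370,160,440,225))
p,d=camera("scene"); cv2.imwrite("pics/c_scene.png",p); lid("scene",p,d,(235,120,300,170))
for c in ["wrist"]:
  camera(c)
  for n in ["slot_foot","hinge_foot","chute_grip","chute_mid","chute_lip"]:
    for r in place_of(c,n)[:3]:
        P=w(c,r["at"]); print(n,round(r["conf"],2),P.round(1),np.round(px(c,P)))
E
```

```text
wrist lid z depth 177.1 [176.1 178.1]
lid [ 542.4 -114.1] [101.  101.1] 77.4
flap [ 542.7 -114. ] [29.1 41.8] 77.5
top lid z depth 177.5 [175.2 180.3]
lid [548.2 -85.7] [ 52.3 103.8] 77.8
flap [ 547.8 -102. ] [ 8.5 39. ] 78.8
scene lid z depth 178.1 [175.  180.9]
lid [ 547.7 -105.7] [111.8 103.4] 77.7
flap [ 544.  -110.9] [30.7 42.6] 78.8
slot_foot 0.57 [ 433.1 -377.2    0.6] [105.  93.]
hinge_foot 0.39 [765.3 197.7   0.9] [530. 215.]
chute_grip 0.85 [527.3 154.6  90.1] [523.  56.]
chute_mid 0.89 [518.5 157.8  29.6] [497.  55.]
```

Run:
```python
from h import *
a=-0.35; y=np.array([-np.cos(a),-np.sin(a),0]); x=np.array([0,0,-1.]); z=np.cross(x,y)
plan([545,150,260],tool(x,z))
```

```text
7 rows [0.015, 0.0, 0.0, 0.0105, 0.0163, 0.0344, -1.0, 0.015, 0.0, 0.0, 0.0105, 0.0168, 0.0342, -1.0, 0.015, 0.0, 0.0, 0.0105, 0.0173, 0.0339, -1.0, 0.015, 0.0, 0.0, 0.0105, 0.0178, 0.0336, -1.0, 0.015, 0.0, 0.0, 0.0105, 0.0183, 0.0334, -1.0, 0.015, 0.0, 0.0, 0.0105, 0.0189, 0.0331, -1.0, 0.015, 0.0, 0.0, 0.0105, 0.0193, 0.0328, -1.0]
```

>>> play_rows(motion=[0.015, 0, 0, 0.0105, 0.0163, 0.0344, -1, 0.015, 0, 0, 0.0105, 0.0168, 0.0342, -1, 0.015, 0, 0, 0.0105, 0.0173, 0.0339, -1, 0.015, 0, 0, 0.0105, 0.0178, 0.0336, -1, 0.015, 0, 0, 0.0105, 0.0183, 0.0334, -1, 0.015, 0, 0, 0.0105, 0.0189, 0.0331, -1, 0.015, 0, 0, 0.0105, 0.0193, 0.0328, -1, 0, 0, 0, 0, 0, 0, -1])

```text
clock: 4.45
eef_pos: [543.0, 157.9, 256.9]
eef_rot: [-1.472, 1.569, -0.259]
wrist_force: [0.3, -1.0, 0.1]
finger_gap: 93.8
```

Run:
```python
from h import *
print(pose()[0],read_state()["joints"].round(2))
p,d=camera("wrist"); cv2.imwrite("pics/d1.png",p); np.save("d1d.npy",d)
for n in ["chute_grip","chute_mid","chute_lip","cradle","bar"]:
    for r in place_of("wrist",n)[:3]:
        P=w("wrist",r["at"]); print(n,round(r["conf"],2),P.round(1),np.round(px("wrist",P)))
```

```text
[543.01904221 157.89683019 256.88059895] [ 0.22  0.3   1.4  -0.    1.44 -0.99]
chute_grip 0.92 [533.2 153.3  88.5] [308. 173.]
chute_mid 0.8 [523.9 152.9  32.9] [306. 156.]
chute_lip 0.78 [444.8 184.8  33.6] [307.  80.]
chute_lip 0.36 [655.4 380.1   1.8] [505. 185.]
cradle 0.97 [532.1 153.8   2.4] [310. 158.]
bar 0.84 [576.2 135.4  36.8] [308. 201.]
bar 0.61 [500.1 158.5  43.2] [303. 136.]
```

View pics/d1.png

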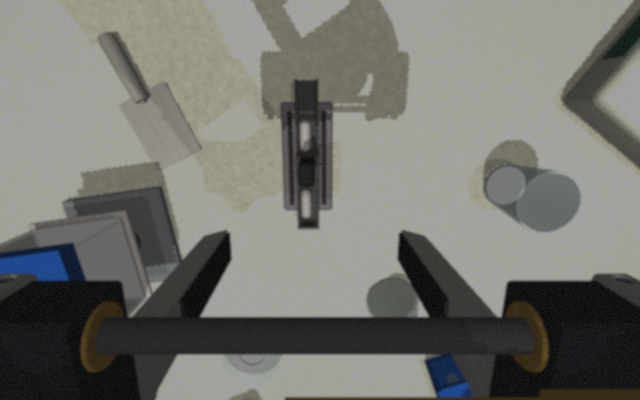

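Run:
```python
from h import *
p=cv2.imread("pics/d1.png"); d=np.load("d1d.npy"); g=cv2.cvtColor(p,cv2.COLOR_BGR2GRAY)
cv2.imwrite("pics/d1z.png",cv2.resize(p[70:240,260:360],None,fx=3.5,fy=3.5,interpolation=cv2.INTER_CUBIC))
c=camera_params("wrist");T=c["T"]
v,u=np.mgrid[70:240,270:345]; z=d[v,u]; P=np.stack([(u-c["cx"])/c["fx"]*z,(v-c["cy"])/c["fy"]*z,z],-1)@T[:3,:3].T+T[:3,3]
gt=P[(P[...,2]>95)&(z>0)]; print("grip top",len(gt),gt.mean(0).round(1),np.percentile(gt[:,2],[5,50,95]).round(1))
r=cv2.minAreaRect(gt[:,:2].astype(np.float32)); print(r)
# dark elongated thing: project dark pixels at z~50 (wall top)
m=(g[70:240,260:360]<70)
cn,_=cv2.findContours(m.astype(np.uint8),cv2.RETR_EXTERNAL,cv2.CHAIN_APPROX_NONE); k=max(cn,key=cv2.contourArea)[:,0]
W=np.array([unp("wrist",a+260,b+70,46)[:2] for a,b in k],np.float32); print(cv2.minAreaRect(W))
for nm,a,b in [("lip",307,80),("tail",309,228)]:
  print(nm,unp("wrist",a,b,48).round(1))
hh=P[...,2][z>0]; print(np.histogram(hh,bins=[-5,5,15,25,29,32,35,38,41,44,47,50,53,56,80,100,112]))
for lo,hi in ((26,34),(35,41),(45,56)):
    s=P[(P[...,2]>lo)&(P[...,2]<hi)&(z>0)]; print(lo,hi,cv2.minAreaRect(s[:,:2].astype(np.float32)))
```

```text
grip top 403 [530.7 152.3 108.7] [106.1 109.3 110.6]
((531.7601928710938, 151.77664184570312), (14.815340042114258, 24.333200454711914), 69.18547058105469)
((524.4234619140625, 153.17160034179688), (55.30921173095703, 168.694580078125), 69.2689437866211)
lip [446.1 184.2  48. ]
tail [604.8 125.7  48. ]
(array([6356,    0,    0,   30, 1409, 1472,  506,  840,  186,  417,   97,
        693,   30,  229,   41,  391]), array([ -5,   5,  15,  25,  29,  32,  35,  38,  41,  44,  47,  50,  53,
        56,  80, 100, 112]))
26 34 ((522.6387329101562, 154.5697021484375), (59.73744201660156, 166.39096069335938), 69.90066528320312)
35 41 ((523.3926391601562, 154.5371856689453), (43.957763671875, 167.35850524902344), 69.81242370605469)
45 56 ((524.7787475585938, 154.4864501953125), (25.91964340209961, 170.2473602294922), 69.86896514892578)
```

View pics/d1z.png

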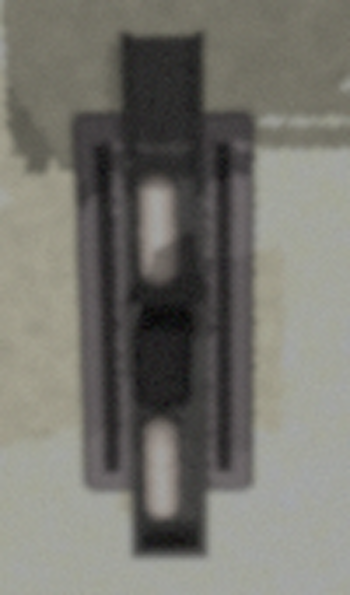

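Run:
```python
from h import *
a=-0.353; y=np.array([-np.cos(a),-np.sin(a),0]); x=np.array([0,0,-1.]); z=np.cross(x,y)
r=tool(x,z)
plan([531.8,151.7,140],r,nmin=4)
```

```text
4 rows [-0.002, 0.0, 0.001, 0.0296, 0.003, -0.0016, -1.0, -0.002, 0.0, 0.001, 0.0296, 0.003, -0.0016, -1.0, -0.002, 0.0, 0.001, 0.0296, 0.003, -0.0016, -1.0, -0.002, 0.0, 0.001, 0.0297, 0.0029, -0.0015, -1.0]
```

>>> play_rows(motion=[-0.002, 0, 0.001, 0.0296, 0.003, -0.0016, -1, -0.002, 0, 0.001, 0.0296, 0.003, -0.0016, -1, -0.002, 0, 0.001, 0.0296, 0.003, -0.0016, -1, -0.002, 0, 0.001, 0.0297, 0.003, -0.0015, -1, 0, 0, 0, 0, 0, 0, -1])

```text
clock: 5.25
eef_pos: [533.9, 147.1, 138.7]
eef_rot: [-0.941, 1.565, 0.268]
wrist_force: [0.1, -0.3, -0.2]
finger_gap: 94.2
```

Run:
```python
from h import *
a=-0.353; y=np.array([-np.cos(a),-np.sin(a),0]); x=np.array([0,0,-1.]); z=np.cross(x,y)
r=tool(x,z); print(pose()[0])
p,d=camera("wrist"); cv2.imwrite("pics/e1.png",p)
c=camera_params("wrist");T=c["T"]
v,u=np.mgrid[100:330,240:400]; zz=d[v,u]; P=np.stack([(u-c["cx"])/c["fx"]*zz,(v-c["cy"])/c["fy"]*zz,zz],-1)@T[:3,:3].T+T[:3,3]
gt=P[(P[...,2]>95)&(P[...,2]<115)&(zz>0)]; print(len(gt),gt.mean(0).round(1),cv2.minAreaRect(gt[:,:2].astype(np.float32)))
plan([531.8,151.7,72],r,nmin=3)
```

```text
[533.89618403 147.06989556 138.74181244]
951 [528.6 157.  108.9] ((530.33349609375, 156.5912628173828), (15.77941608428955, 23.911008834838867), 69.27301788330078)
3 rows [-0.003, 0.002, 0.003, 0.023, 0.0017, 0.0009, -1.0, -0.003, 0.002, 0.003, 0.0231, 0.0017, 0.0009, -1.0, -0.003, 0.002, 0.003, 0.0231, 0.0016, 0.001, -1.0]
```

View pics/e1.png

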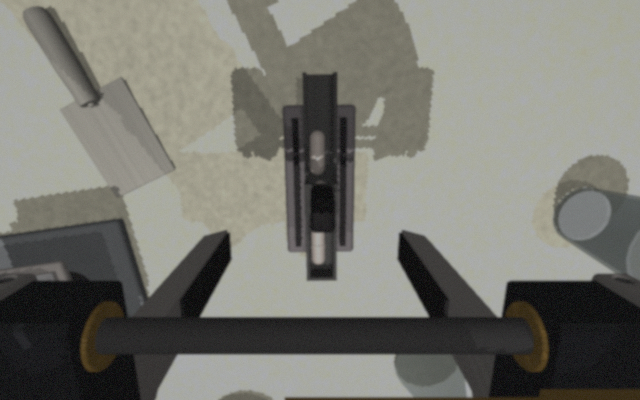

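Run:
```python
from h import *
for i in range(3):
    p0,r=pose(); M=r.as_matrix(); T=camera_params("wrist")["T"]
    print(p0.round(1),M.round(3).tolist()); print("cam in tool",(M.T@(T[:3,3]-p0)).round(1)); print((M.T@T[:3,:3]).round(3).tolist())
    p,d=camera("wrist")
c=camera_params("wrist");T=c["T"]
v,u=np.mgrid[100:330,240:400]; zz=d[v,u]; Pc=np.stack([(u-c["cx"])/c["fx"]*zz,(v-c["cy"])/c["fy"]*zz,zz],-1); P=Pc@T[:3,:3].T+T[:3,3]
m=(P[...,2]>105)&(P[...,2]<113)&(zz>0)
g=Pc[m]; print(P[m].mean(0),g.mean(0),u[m].min(),u[m].max(),v[m].min(),v[m].max())
C=np.array([[0,-.256,.967],[0,-.967,-.256],[1,0,0]]); print("grip in tool",(C@g.mean(0)+[-179.1,74.7,-.7]).round(1))
```

```text
[535.1 147.3 141.2] [[0.009, -0.935, 0.353], [0.002, 0.353, 0.935], [-1.0, -0.008, 0.005]]
cam in tool [-179.1   75.     0.6]
[[-0.001, -0.258, 0.966], [0.001, -0.966, -0.258], [1.0, 0.0, 0.001]]
[535.9 147.7 142.8] [[0.012, -0.935, 0.353], [0.003, 0.353, 0.936], [-1.0, -0.01, 0.007]]
cam in tool [-179.1   75.     0.6]
[[-0.001, -0.258, 0.966], [0.001, -0.966, -0.258], [1.0, 0.0, 0.002]]
[536.3 148.  143.5] [[0.014, -0.936, 0.353], [0.003, 0.353, 0.936], [-1.0, -0.012, 0.008]]
cam in tool [-179.1   75.     0.6]
[[-0.001, -0.258, 0.966], [0.001, -0.966, -0.258], [1.0, 0.0, 0.002]]
[528.52213072 156.35427115 107.7460603 ] [  3.67132045   6.72428562 224.33613631] 308 331 192 226
grip in tool [36.1 10.8  3. ]
```

```bash
cat >> h.py <<'E'
_cp=camera_params
class Snap:
    def __init__(s,cam="wrist"):
        a=_cp(cam)["T"]; s.p,s.d=camera(cam); c=_cp(cam); s.c=c; s.T=a; s.drift=np.linalg.norm(a[:3,3]-c["T"][:3,3])
    def pts(s,u0,v0,u1,v1):
        v,u=np.mgrid[v0:v1,u0:u1]; z=s.d[v,u]; P=np.stack([(u-s.c["cx"])/s.c["fx"]*z,(v-s.c["cy"])/s.c["fy"]*z,z],-1)@s.T[:3,:3].T+s.T[:3,3]
        return P,(z>0),u,v
E
python3 - <<'E'
from h import *
import h,lid
s=Snap(); print("drift",s.drift,pose()[0])
P,ok,u,v=s.pts(240,100,400,330)
for lo,hi in ((105,113),(45,56),(35,41)):
    m=ok&(P[...,2]>lo)&(P[...,2]<hi); print(lo,P[m].mean(0).round(1),cv2.minAreaRect(P[m][:,:2].astype(np.float32)))
T=np.load("c1T.npy"); c=dict(_cp("wrist") if 0 else h._cp("wrist")); c["T"]=T
h.camera_params=lid.camera_params=lambda n:c
lid.lid("wrist",cv2.imread("pics/c1.png"),np.load("c1d.npy"),(230,65,360,195))
E
```

```text
drift 0.1704587525724895 [536.28888003 148.29145031 143.66743236]
105 [528.4 156.3 107.5] ((528.8017578125, 156.2920379638672), (15.380918502807617, 23.387115478515625), 69.10494995117188)
45 [532.8 154.8  49.1] ((532.5783081054688, 154.81092834472656), (25.97861671447754, 147.99465942382812), 69.87944793701172)
35 [526. 157.  38.] ((536.4541015625, 153.16140747070312), (44.08252716064453, 134.3040313720703), 70.16259765625)
wrist lid z depth 177.0 [176. 178.]
lid [ 543.6 -112.6] [101.  101.1] 77.6
flap [ 543.9 -112.5] [29.1 41.8] 77.7
```

Run:
```python
from h import *
a=-0.353; y=np.array([-np.cos(a),-np.sin(a),0]); x=np.array([0,0,-1.]); z=np.cross(x,y)
r=tool(x,z)
plan([528.8,156.3,80],r,nmin=3)
```

```text
3 rows [-0.002, 0.003, 0.004, 0.0212, 0.0035, 0.0014, -1.0, -0.002, 0.003, 0.004, 0.0212, 0.0034, 0.0015, -1.0, -0.002, 0.003, 0.004, 0.0212, 0.0034, 0.0016, -1.0]
```

>>> play_rows(motion=[-0.002, 0.003, 0.004, 0.0212, 0.0035, 0.0014, -1, -0.002, 0.003, 0.004, 0.0212, 0.0034, 0.0015, -1, -0.002, 0.003, 0.004, 0.0212, 0.0034, 0.0016, -1, 0, 0, 0, 0, 0, 0, -1, 0, 0, 0, 0, 0, 0, -1, 0, 0, 0, 0, 0, 0, -1])

```text
clock: 6.1
eef_pos: [533.6, 157.2, 87.2]
eef_rot: [-1.072, 1.558, 0.145]
wrist_force: [-0.3, 0.2, -0.3]
finger_gap: 94.2
```

Run:
```python
from h import *
a=-0.353; y=np.array([-np.cos(a),-np.sin(a),0]); x=np.array([0,0,-1.]); z=np.cross(x,y)
r=tool(x,z); print(pose()[0],pose()[1].as_matrix()[:,0])
s=Snap(); cv2.imwrite("pics/f1.png",s.p); print(s.drift,pose()[0])
P,ok,u,v=s.pts(240,100,400,330)
m=ok&(P[...,2]>104)&(P[...,2]<114); print(P[m].mean(0).round(1),cv2.minAreaRect(P[m][:,:2].astype(np.float32)))
plan([528.8,156.3,72],r)
```

```text
[533.6000719  157.16870347  87.20358318] [ 0.012842    0.00187385 -0.99991578]
0.24440668349337075 [533.80203068 157.1823828   87.46729577]
[527.9 156.3 107.4] ((528.755859375, 155.82443237304688), (15.485336303710938, 24.02946662902832), 70.05394744873047)
1 rows [-0.001, 0.007, 0.012, 0.0154, 0.0046, -0.0027, -1.0]
```

View pics/f1.png

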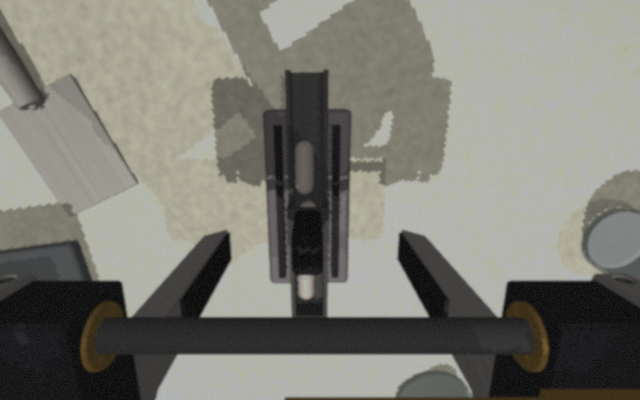

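>>> play_rows(motion=[0, 0.004, 0.006, 0.008, 0.0024, -0.0013, -1, 0, 0.004, 0.006, 0.008, 0.0024, -0.0013, -1, 0, 0, 0, 0.001, 0, 0, -1, 0, 0, 0, 0, 0, 0, -1])

```text
clock: 6.55
eef_pos: [528.9, 156.3, 70.7]
eef_rot: [-2.163, 1.57, -0.947]
wrist_force: [-0.1, -0.3, 0.3]
finger_gap: 94.1
```

Run:
```python
from h import *
a=-0.353; y=np.array([-np.cos(a),-np.sin(a),0]); x=np.array([0,0,-1.]); z=np.cross(x,y)
r=tool(x,z); print(pose()[0],pose()[1].as_matrix()[:,0])
plan([528.8,156.1,72],r)
```

```text
[528.91353457 156.27019155  70.70353706] [ 7.44083084e-04 -1.03502393e-03 -9.99999188e-01]
1 rows [-0.002, -0.001, 0.001, -0.0013, 0.0, -0.0002, -1.0]
```

Excellent. Close gently first, then firm.

>>> play_rows(motion=[0, 0, 0, 0, 0, 0, 0.3, 0, 0, 0, 0, 0, 0, 0.8, 0, 0, 0, 0, 0, 0, 1, 0, 0, 0, 0, 0, 0, 1, 0, 0, 0, 0, 0, 0, 1, 0, 0, 0, 0, 0, 0, 1, 0, 0, 0, 0, 0, 0, 1, 0, 0, 0, 0, 0, 0, 1], newtons=60)

```text
clock: 7.35
eef_pos: [529.2, 156.3, 71.1]
eef_rot: [-1.792, 1.569, -0.576]
wrist_force: [0.5, -0.4, 0.8]
finger_gap: 33.8
```

Run:
```python
from h import *
s=read_state();print(s)
print(pose()[1].as_matrix().round(4))
```

```text
{'clock': 7.35, 'joints': array([ 2.21445758e-01,  4.50514578e-01,  1.64977407e+00, -1.39866479e-03,
        1.04012670e+00, -9.93911359e-01]), 'qd': array([-0.00056391, -0.00205753,  0.00116487, -0.00153498,  0.00130128,
        0.0006105 ]), 'effort': array([-6.23799133e-04, -5.67642224e+01, -3.04201841e+01,  2.06066907e-02,
        6.84677786e-02,  5.30582963e-05]), 'eef_pos': array([529.17817784, 156.31956847,  71.11062323]), 'eef_rot': array([-1.79199994,  1.56911044, -0.57593566]), 'wrist_force': array([ 0.49632239, -0.37376879,  0.83092424]), 'moment': array([ 0.02574043, -0.15621934, -0.01689483]), 'finger_gap': 33.819976408439516}
[[ 1.400e-03 -9.377e-01  3.473e-01]
 [-9.000e-04  3.473e-01  9.377e-01]
 [-1.000e+00 -1.600e-03 -4.000e-04]]
```

Still closing.

>>> play_rows(motion=[0, 0, 0, 0, 0, 0, 1, 0, 0, 0, 0, 0, 0, 1, 0, 0, 0, 0, 0, 0, 1, 0, 0, 0, 0, 0, 0, 1, 0, 0, 0, 0, 0, 0, 1], newtons=60)

```text
clock: 7.85
eef_pos: [529.0, 156.3, 71.0]
eef_rot: [-2.04, 1.569, -0.824]
wrist_force: [0.4, 0.1, -0.3]
finger_gap: 16.0
```

>>> play_rows(motion=[0, 0, 0, -0.005, 0, 0, 1, 0, 0, 0, -0.012, 0, 0, 1, 0, 0, 0, -0.02, 0, 0, 1, 0, 0, 0, -0.025, 0, 0, 1, 0, 0, 0, -0.03, 0, 0, 1, 0, 0, 0, -0.03, 0, 0, 1, 0, 0, 0, -0.03, 0, 0, 1, 0, 0, 0, -0.025, 0, 0, 1, 0, 0, 0, -0.012, 0, 0, 1, 0, 0, 0, -0.004, 0, 0, 1, 0, 0, 0, 0, 0, 0, 1])

```text
clock: 8.95
eef_pos: [527.1, 156.2, 277.3]
eef_rot: [-1.905, 1.569, -0.689]
wrist_force: [0.7, -0.0, -2.1]
finger_gap: 15.7
```

Run:
```python
from h import *
s=read_state();print(s["eef_pos"],s["wrist_force"],s["moment"],s["finger_gap"]);print(pose()[1].as_matrix().round(4))
s=Snap(); cv2.imwrite("pics/g1.png",s.p); t=Snap("scene"); cv2.imwrite("pics/g2.png",cv2.resize(t.p[100:260,200:420],None,fx=3.6,fy=3.6))
```

```text
[527.07827137 156.16696989 277.26576213] [ 0.728915   -0.02730286 -2.11778563] [ 0.06632417 -0.11090138 -0.01483997] 15.691314232573777
[[ 1.100e-03 -9.377e-01  3.473e-01]
 [-9.000e-04  3.473e-01  9.377e-01]
 [-1.000e+00 -1.400e-03 -5.000e-04]]
```

View pics/g1.png

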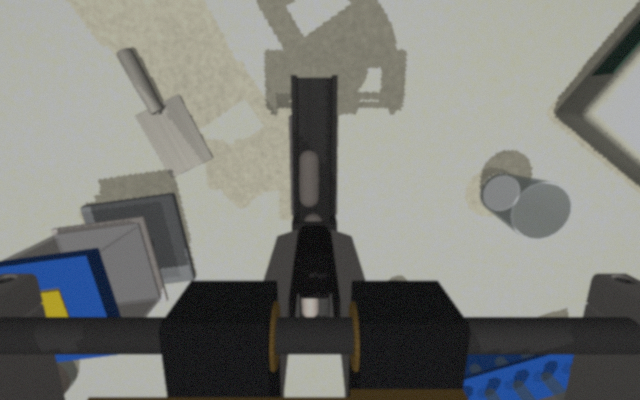

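View pics/g2.png

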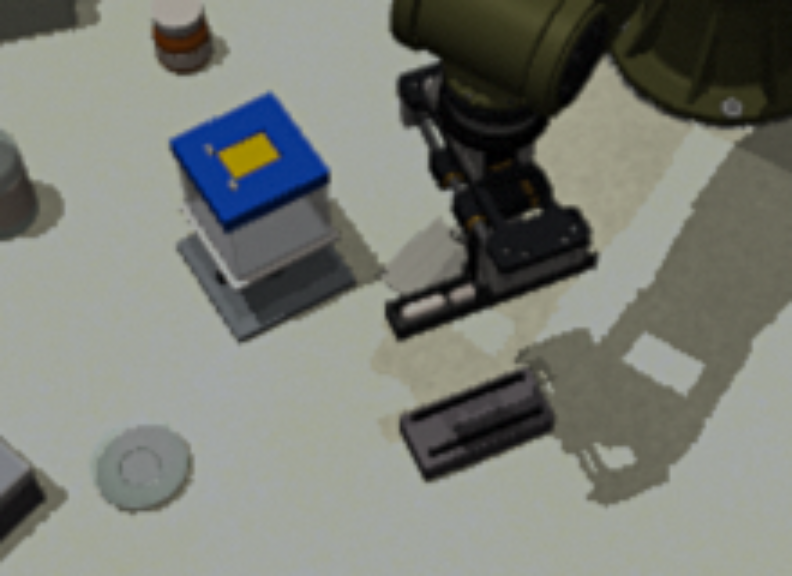

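```bash
cat >> h.py <<'E'
def rplan(p1,R1,wts,grip=1):
    p0,R0=pose(); rv=(R0.inv()*R1).as_rotvec(); D=np.array(p1)-p0; wts=np.array(wts,float); wts/=wts.sum(); cum=np.r_[0,np.cumsum(wts)]
    out=[]
    for i,q in enumerate(wts):
        Ri=R0*R.from_rotvec(rv*cum[i]); out+=[*np.round(rv*q,4),*np.round(Ri.inv().apply(D*q)/1000,4),grip]
    print("max mm/row",(np.linalg.norm(D)*wts.max()).round(1)); print([float(x)+0. for x in out])
def level(a,th=0):  # chute yaw a, tilt th (lip down)
    ux=np.array([np.cos(a),np.sin(a),0]); cx=ux*np.cos(th)+np.array([0,0,np.sin(th)]); cz=np.array([0,0,1])*np.cos(th)-ux*np.sin(th)
    return tool(-cz,np.cross(-cz,-cx))   # tool x=-cz, tool y=-cx
E
python3 - <<'E'
from h import *
print(level(-.353).as_matrix().round(3))
s=Snap(); P,ok,u,v=s.pts(280,60,350,330); r=pose()[1]; p=pose()[0]
Q=(P-p)@r.as_matrix()  # tool coords
m=ok&(Q[...,0]>10)&(Q[...,0]<60)
for lo in range(20,100,8):
    k=m&(Q[...,1]>lo)&(Q[...,1]<lo+8); print(lo,k.sum(),Q[k][:,0].max().round(1) if k.sum() else 0,np.percentile(Q[k][:,0],[10,90]).round(1) if k.sum() else 0)
k=m&(Q[...,1]>60); print("lip y",Q[k][:,1].max(),np.percentile(Q[k][:,1],98),"z",Q[k][:,2].min(),Q[k][:,2].max())
rplan([671,-140.5,277],level(-.216),[.3,.6,.9,1,1,1,1,1,1,1,1,.9,.6,.3])
E
```

```text
[[ 0.    -0.938  0.346]
 [ 0.     0.346  0.938]
 [-1.     0.     0.   ]]
20 539 40.0 [20.8 38.1]
28 556 39.5 [20.6 37.8]
36 563 39.9 [20.6 38.1]
44 628 39.8 [20.8 38.3]
52 595 39.6 [20.6 38.5]
60 603 39.7 [20.6 38.4]
68 609 39.7 [20.6 38.4]
76 654 39.8 [20.7 38.5]
84 669 40.1 [20.6 38.4]
92 53 39.4 [20.8 38.7]
lip y 92.64678644586363 92.00917538590281 z -11.979586419981926 14.0978313493888
max mm/row 28.4
[-0.0036, 0.0, 0.0, 0.0, -0.0062, -0.0059, 1.0, -0.0072, -0.0001, 0.0, 0.0, -0.0123, -0.0118, 1.0, -0.0108, -0.0001, 0.0, -0.0001, -0.0183, -0.0179, 1.0, -0.012, -0.0001, 0.0, -0.0001, -0.0201, -0.0201, 1.0, -0.012, -0.0001, 0.0, -0.0001, -0.0199, -0.0203, 1.0, -0.012, -0.0001, 0.0, -0.0001, -0.0196, -0.0206, 1.0, -0.012, -0.0001, 0.0, -0.0001, -0.0194, -0.0208, 1.0, -0.012, -0.0001, 0.0, -0.0001, -0.0191, -0.021, 1.0, -0.012, -0.0001, 0.0, -0.0001, -0.0189, -0.0213, 1.0, -0.012, -0.0001, 0.0, -0.0001, -0.0186, -0.0215, 1.0, -0.012, -0.0001, 0.0, -0.0001, -0.0184, -0.0217, 1.0, -0.0108, -0.0001, 0.0, -0.0001, -0.0163, -0.0197, 1.0, -0.0072, -0.0001, 0.0, 0.0, -0.0107, -0.0133, 1.0, -0.0036, 0.0, 0.0, 0.0, -0.0053, -0.0067, 1.0]
```

>>> play_rows(motion=[-0.0036, 0, 0, 0, -0.0062, -0.0059, 1, -0.0072, 0, 0, 0, -0.0123, -0.0118, 1, -0.0108, 0, 0, 0, -0.0183, -0.0179, 1, -0.012, 0, 0, 0, -0.0201, -0.0201, 1, -0.012, 0, 0, 0, -0.0199, -0.0203, 1, -0.012, 0, 0, 0, -0.0196, -0.0206, 1, -0.012, 0, 0, 0, -0.0194, -0.0208, 1, -0.012, 0, 0, 0, -0.0191, -0.021, 1, -0.012, 0, 0, 0, -0.0189, -0.0213, 1, -0.012, 0, 0, 0, -0.0186, -0.0215, 1, -0.012, 0, 0, 0, -0.0184, -0.0217, 1, -0.0108, 0, 0, 0, -0.0163, -0.0197, 1, -0.0072, 0, 0, 0, -0.0107, -0.0133, 1, -0.0036, 0, 0, 0, -0.0053, -0.0067, 1, 0, 0, 0, 0, 0, 0, 1, 0, 0, 0, 0, 0, 0, 1])

```text
clock: 10.7
eef_pos: [675.5, -160.4, 258.7]
eef_rot: [1.762, 1.547, 3.125]
wrist_force: [1.2, -0.5, -2.6]
finger_gap: 15.7
```

```bash
cat > lid2.py <<'E'
from h import *
def lidm(s,box,zz=None):
    hsv=cv2.cvtColor(s.p,cv2.COLOR_BGR2HSV); m=np.zeros(s.p.shape[:2],bool); u0,v0,u1,v1=box; m[v0:v1,u0:u1]=1
    blue=(hsv[...,0]>100)&(hsv[...,0]<130)&(hsv[...,1]>150)&m; yel=(hsv[...,0]>18)&(hsv[...,0]<38)&(hsv[...,1]>150)&m
    P,ok,u,v=s.pts(0,0,640,400); e=cv2.erode((blue|yel).astype(np.uint8),np.ones((5,5)))>0
    z=np.median(P[e&ok][:,2]); print("lid z",z.round(1)); z=zz or z
    for name,mk in (("lid",cv2.morphologyEx((blue|yel).astype(np.uint8),cv2.MORPH_CLOSE,np.ones((7,7)))),("flap",yel.astype(np.uint8))):
        k=np.concatenate([q for q in cv2.findContours(mk,cv2.RETR_EXTERNAL,cv2.CHAIN_APPROX_NONE)[0] if cv2.contourArea(q)>20])[:,0].astype(float)
        ray=np.c_[(k[:,0]-s.c["cx"])/s.c["fx"],(k[:,1]-s.c["cy"])/s.c["fy"],np.ones(len(k))]@s.T[:3,:3].T
        W=s.T[:3,3]+ray*((z-s.T[2,3])/ray[:,2])[:,None]
        r=cv2.minAreaRect(W[:,:2].astype(np.float32)); print(name,np.round(r[0],1),np.round(r[1],1),round(r[2],1))
E
python3 - <<'E'
from lid2 import *
print(pose()[0],read_state()["wrist_force"])
s=Snap(); print(s.drift); cv2.imwrite("pics/i1.png",s.p)
t=Snap("scene"); cv2.imwrite("pics/i2.png",cv2.resize(t.p[100:260,200:420],None,fx=3.6,fy=3.6)); cv2.imwrite("pics/i2f.png",t.p); np.save("i2d.npy",t.d)
lidm(s,(150,0,480,200))
lidm(t,(235,120,300,170))
E
```

```text
[ 675.46260011 -160.37556903  258.7345507 ] [ 1.18202036 -0.5483705  -2.63740079]
0.18921546558629324
lid z 177.2
lid [ 564.8 -115.9] [102.  63.] 78.0
flap [ 549.7 -112.8] [30.2 32.2] 78.1
lid z 177.9
lid [ 547.6 -105.8] [111.8 103.4] 77.7
flap [ 544.3 -111.2] [30.8 43.4] 78.8
```

View pics/i1.png

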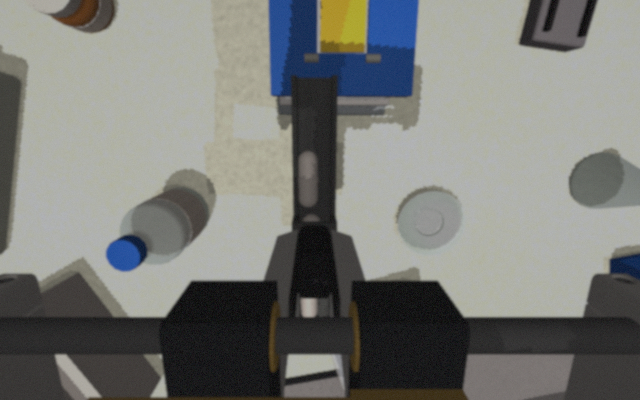

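View pics/i2.png

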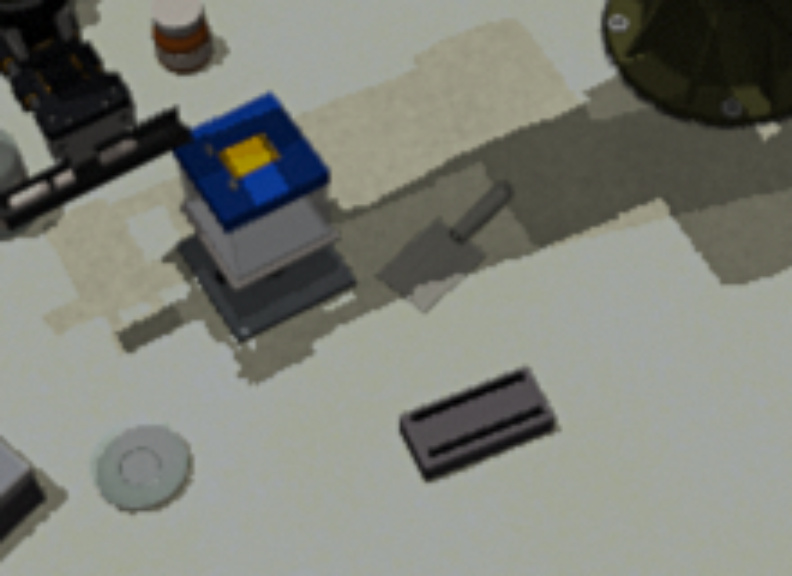

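```bash
cat >> h.py <<'E'
H=np.array([565.5,-116.6]); YA=-0.212; LZ=177.2; LT=np.array([41,92.5,0.5])
UX=np.array([np.cos(YA),np.sin(YA)])
def lp(th,s,h):
    r=level(YA,th); L=np.r_[H-UX*s,LZ+h]; return L-r.apply(LT),r
def st():
    p,r=pose(); L=p+r.apply(LT); d=L[:2]-H; M=r.as_matrix(); cx=-M[:,1]
    q=read_state()
    print("th %.3f s %.1f lat %.1f h %.1f yaw %.3f roll %.3f"%(np.arcsin(cx[2]),-d@UX,d@np.array([-UX[1],UX[0]]),L[2]-LZ,np.arctan2(cx[1],cx[0]),np.arcsin(M[2,2])),"F",q["wrist_force"].round(2),"M",q["moment"].round(3),"t",q["clock"],"tcp",p.round(1))
E
python3 - <<'E'
from h import *
st(); p,r=lp(0.18,30,16); print(p); rplan(p,r,[.4,.8,1,1,1,.8,.4])
E
```

```text
th -0.023 s -23.2 lat -19.3 h 43.1 yaw -0.208 roll -0.005 F [-0.74 -0.26 -1.79] M [ 0.009 -0.135  0.086] t 10.8 tcp [ 675.5 -159.9  259.2]
[ 617.85866401 -128.3808254   250.09782695]
max mm/row 12.3
[0.0004, -0.0003, -0.015, 0.0008, 0.0046, 0.0014, 1.0, 0.0007, -0.0006, -0.0301, 0.0014, 0.0093, 0.0028, 1.0, 0.0009, -0.0008, -0.0376, 0.0014, 0.0117, 0.0035, 1.0, 0.0009, -0.0008, -0.0376, 0.001, 0.0117, 0.0035, 1.0, 0.0009, -0.0008, -0.0376, 0.0005, 0.0118, 0.0035, 1.0, 0.0007, -0.0006, -0.0301, 0.0001, 0.0094, 0.0028, 1.0, 0.0004, -0.0003, -0.015, -0.0001, 0.0047, 0.0014, 1.0]
```

>>> play_rows(motion=[0, 0, -0.015, 0.0008, 0.0046, 0.0014, 1, 0.0007, 0, -0.03, 0.0014, 0.0093, 0.0028, 1, 0.0009, 0, -0.0376, 0.0014, 0.0117, 0.0035, 1, 0.0009, 0, -0.0376, 0.001, 0.0117, 0.0035, 1, 0.0009, 0, -0.0376, 0.0005, 0.0118, 0.0035, 1, 0.0007, 0, -0.03, 0, 0.0094, 0.0028, 1, 0, 0, -0.015, 0, 0.0047, 0.0014, 1, 0, 0, 0, 0, 0, 0, 1, 0, 0, 0, 0, 0, 0, 1])

```text
clock: 11.7
eef_pos: [614.0, -119.9, 252.7]
eef_rot: [-1.589, 1.379, -0.222]
wrist_force: [0.3, -0.1, -2.0]
finger_gap: 15.7
```

Run:
```python
from lid2 import *
st(); s=Snap(); print(s.drift); cv2.imwrite("pics/j1.png",s.p)
t=Snap("scene"); cv2.imwrite("pics/j2.png",cv2.resize(t.p[100:230,180:360],None,fx=4.4,fy=4.4))
st(); p,r=lp(0.2,30,5); print(p); rplan(p,r,[.4,.8,1,.8,.4])
```

```text
th 0.192 s 34.9 lat 6.6 h 17.6 yaw -0.203 roll -0.004 F [ 0.33 -0.13 -1.97] M [0.074 0.038 0.01 ] t 11.7 tcp [ 614.  -119.9  252.7]
0.1570677952243046
th 0.192 s 34.6 lat 6.4 h 17.4 yaw -0.204 roll -0.004 F [-0.19 -0.57 -1.95] M [ 0.068 -0.011  0.027] t 11.8 tcp [ 614.2 -120.2  252.5]
[ 616.72990026 -128.13787684  240.75964279]
max mm/row 4.2
[0.001, -0.0002, -0.001, 0.0014, -0.0002, -0.0008, 1.0, 0.0019, -0.0005, -0.0019, 0.0029, -0.0004, -0.0017, 1.0, 0.0024, -0.0006, -0.0024, 0.0036, -0.0005, -0.0021, 1.0, 0.0019, -0.0005, -0.0019, 0.0029, -0.0004, -0.0017, 1.0, 0.001, -0.0002, -0.001, 0.0014, -0.0002, -0.0009, 1.0]
```

View pics/j1.png

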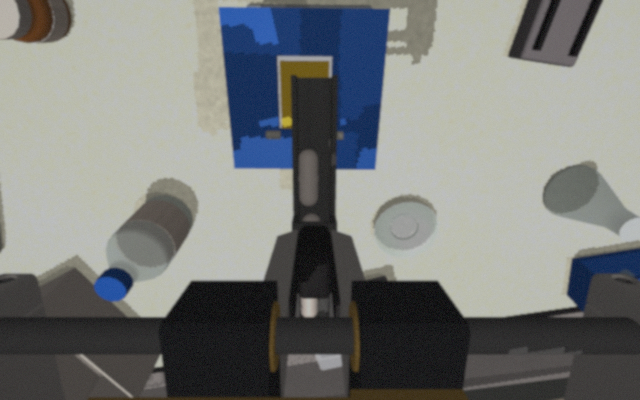

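View pics/j2.png

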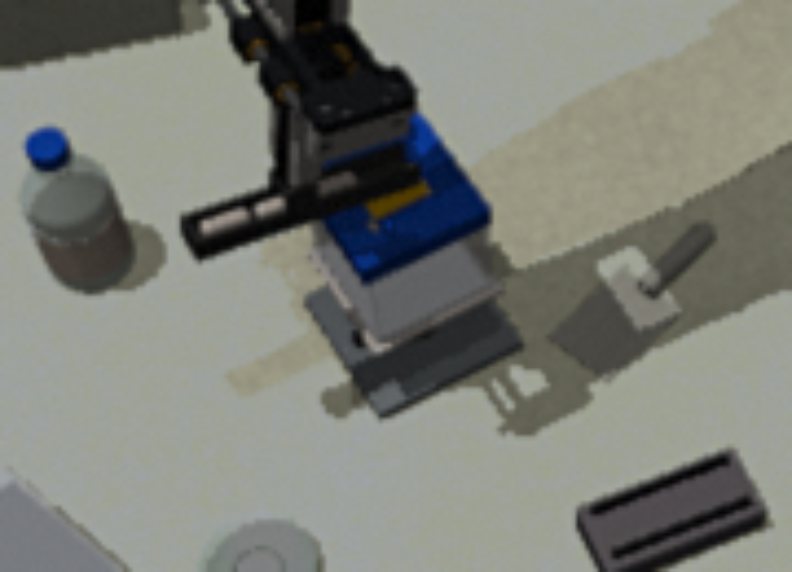

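>>> play_rows(motion=[0.001, 0, -0.001, 0.0014, -0.0002, -0.0008, 1, 0.002, 0, -0.002, 0.0029, -0.0004, -0.0017, 1, 0.0024, -0.0006, -0.0024, 0.0036, -0.0005, -0.002, 1, 0.002, 0, -0.002, 0.0029, -0.0004, -0.0015, 1, 0, 0, 0, 0.001, 0, 0, 1, 0, 0, 0, 0, 0, 0, 1, 0, 0, 0, 0, 0, 0, 1])

```text
clock: 12.5
eef_pos: [617.4, -128.1, 238.8]
eef_rot: [-1.577, 1.373, -0.219]
wrist_force: [-0.4, -0.9, -1.8]
finger_gap: 16.0
```

Run:
```python
from lid2 import *
st(); s=Snap(); print(s.drift); cv2.imwrite("pics/k1.png",s.p)
st(); p,r=lp(0.2,30,0); print(p); rplan(p,r,[.4,.8,1,.8,.4])
```

```text
th 0.197 s 29.5 lat 0.2 h 3.2 yaw -0.213 roll -0.001 F [-0.36 -0.88 -1.79] M [0.09  0.029 0.013] t 12.5 tcp [ 617.4 -128.1  238.8]
0.03976672030903679
th 0.197 s 29.6 lat 0.2 h 3.3 yaw -0.212 roll -0.001 F [-0.09  0.11 -3.33] M [ 0.048  0.001 -0.008] t 12.55 tcp [ 617.4 -128.1  238.8]
[ 616.72990026 -128.13787684  235.75964279]
max mm/row 0.9
[-0.0001, -0.0002, -0.0003, 0.0003, 0.0001, 0.0, 1.0, -0.0001, -0.0003, -0.0006, 0.0007, 0.0003, 0.0, 1.0, -0.0001, -0.0004, -0.0008, 0.0008, 0.0003, -0.0001, 1.0, -0.0001, -0.0003, -0.0006, 0.0007, 0.0003, 0.0, 1.0, -0.0001, -0.0002, -0.0003, 0.0003, 0.0001, 0.0, 1.0]
```

View pics/k1.png

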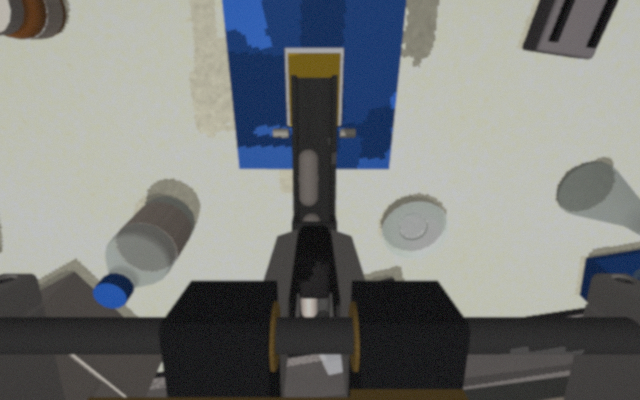

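Run:
```python
from lid2 import *
p,r=lp(0.21,30,-3); rplan(p,r,[.8,1,1,.8])
```

```text
max mm/row 1.5
[-0.0001, -0.0003, -0.0028, 0.0011, 0.0005, 0.0, 1.0, -0.0001, -0.0004, -0.0035, 0.0014, 0.0006, -0.0001, 1.0, -0.0001, -0.0004, -0.0035, 0.0014, 0.0006, -0.0001, 1.0, -0.0001, -0.0003, -0.0028, 0.0011, 0.0005, 0.0, 1.0]
```

>>> play_rows(motion=[0, 0, -0.003, 0.0011, 0.0005, 0, 1, 0, 0, -0.0035, 0.0014, 0.0006, 0, 1, 0, 0, -0.0035, 0.0014, 0.0006, 0, 1, 0, 0, -0.003, 0.0011, 0.0005, 0, 1, 0, 0, 0, 0, 0, 0, 1, 0, 0, 0, 0, 0, 0, 1])

```text
clock: 13.15
eef_pos: [616.5, -127.7, 234.2]
eef_rot: [-1.578, 1.357, -0.219]
wrist_force: [-0.9, -0.7, -0.4]
finger_gap: 15.7
```

Run:
```python
from lid2 import *
st(); s=Snap(); print(s.drift); cv2.imwrite("pics/l1.png",s.p[:260,180:460])
for i in range(6): st(); camera("top")
```

```text
th 0.214 s 29.5 lat 0.3 h -2.7 yaw -0.212 roll -0.001 F [-0.85 -0.71 -0.41] M [0.117 0.107 0.017] t 13.15 tcp [ 616.5 -127.7  234.2]
0.008721664100455011
th 0.214 s 29.5 lat 0.3 h -2.8 yaw -0.212 roll -0.001 F [-0.13  0.53  0.19] M [ 0.069  0.107 -0.03 ] t 13.2 tcp [ 616.5 -127.7  234.1]
th 0.214 s 29.5 lat 0.3 h -2.8 yaw -0.212 roll -0.001 F [-0.65  0.6  -0.85] M [ 0.033  0.166 -0.008] t 13.25 tcp [ 616.5 -127.7  234.1]
th 0.214 s 29.6 lat 0.3 h -2.8 yaw -0.212 roll -0.001 F [ 0.02  0.42 -0.22] M [0.094 0.085 0.025] t 13.3 tcp [ 616.4 -127.7  234. ]
th 0.214 s 29.5 lat 0.3 h -2.8 yaw -0.212 roll -0.001 F [ 1.16  0.57 -0.11] M [0.105 0.111 0.006] t 13.35 tcp [ 616.5 -127.7  234. ]
th 0.213 s 29.6 lat 0.3 h -2.9 yaw -0.212 roll -0.001 F [ 0.21 -0.29  0.1 ] M [0.125 0.093 0.036] t 13.4 tcp [ 616.5 -127.7  234. ]
th 0.214 s 29.5 lat 0.3 h -2.9 yaw -0.212 roll -0.001 F [-0.45 -0.2  -0.42] M [ 0.04   0.169 -0.015] t 13.45 tcp [ 616.5 -127.7  234. ]
```

View pics/l1.png

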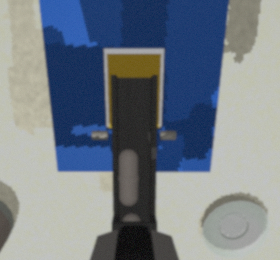

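```bash
cat >> h.py <<'E'
def wplan(wps,grip=1):
    p0,R0=pose(); out=[]
    for th,s,hh in wps:
        p1,R1=lp(th,s,hh); out+=[*np.round((R0.inv()*R1).as_rotvec(),3),*np.round(R0.inv().apply(p1-p0)/1000,4),grip]; p0,R0=p1,R1
    print([float(x)+0. for x in out])
E
python3 - <<'E'
from h import *
wplan([(.25,29.3,-4.2),(.31,29,-6),(.38,29,-8.3),(.45,29,-10.6),(.52,29,-13),(.59,29,-15.2),(.65,29,-17),(.67,29,-17.5)])
E
```

```text
[0.0, -0.001, -0.036, -0.002, 0.0016, -0.0004, 1.0, 0.0, 0.0, -0.06, -0.0037, 0.0028, 0.0, 1.0, 0.0, 0.0, -0.07, -0.0042, 0.0038, 0.0, 1.0, 0.0, 0.0, -0.07, -0.0042, 0.0039, 0.0, 1.0, 0.0, 0.0, -0.07, -0.0042, 0.0041, 0.0, 1.0, 0.0, 0.0, -0.07, -0.0045, 0.0042, 0.0, 1.0, 0.0, 0.0, -0.06, -0.004, 0.0036, 0.0, 1.0, 0.0, 0.0, -0.02, -0.0014, 0.0011, 0.0, 1.0]
```

>>> play_rows(motion=[0, 0, -0.036, -0.002, 0.0016, -0.0004, 1, 0, 0, -0.06, -0.0037, 0.0028, 0, 1, 0, 0, -0.07, -0.0042, 0.0038, 0, 1])

```text
clock: 13.8
eef_pos: [606.7, -125.9, 240.8]
eef_rot: [-1.574, 1.189, -0.215]
wrist_force: [1.0, -0.2, 0.9]
finger_gap: 15.7
```

Run:
```python
from h import *
st(); wplan([(.45,29,-10.6),(.52,29,-13),(.59,29,-15.2),(.65,29,-17),(.67,29,-17.5)])
```

```text
th 0.382 s 28.3 lat -0.0 h -9.0 yaw -0.212 roll -0.001 F [ 0.96 -0.24  0.9 ] M [ 0.067 -0.01  -0.013] t 13.8 tcp [ 606.7 -125.9  240.8]
[0.0, -0.001, -0.068, -0.0049, 0.0042, 0.0, 1.0, 0.0, 0.0, -0.07, -0.0042, 0.0041, 0.0, 1.0, 0.0, 0.0, -0.07, -0.0045, 0.0042, 0.0, 1.0, 0.0, 0.0, -0.06, -0.004, 0.0036, 0.0, 1.0, 0.0, 0.0, -0.02, -0.0014, 0.0011, 0.0, 1.0]
```

Tracking well.

>>> play_rows(motion=[0, -0.001, -0.068, -0.0049, 0.0042, 0, 1, 0, 0, -0.07, -0.0042, 0.0041, 0, 1])

```text
clock: 14.0
eef_pos: [595.6, -123.6, 246.8]
eef_rot: [-1.572, 1.043, -0.213]
wrist_force: [1.2, 1.1, 0.7]
finger_gap: 15.0
```

Run:
```python
from h import *
st(); wplan([(.59,29,-15.2),(.65,29,-17),(.67,29,-17.5)])
```

```text
th 0.528 s 28.3 lat -0.0 h -12.4 yaw -0.212 roll -0.000 F [1.23 1.05 0.71] M [0.115 0.058 0.009] t 14.0 tcp [ 595.6 -123.6  246.8]
[0.0, 0.0, -0.062, -0.0036, 0.0047, 0.0, 1.0, 0.0, 0.0, -0.06, -0.004, 0.0036, 0.0, 1.0, 0.0, 0.0, -0.02, -0.0014, 0.0011, 0.0, 1.0]
```

>>> play_rows(motion=[0, 0, -0.062, -0.0036, 0.0047, 0, 1, 0, 0, -0.06, -0.004, 0.0036, 0, 1, 0, 0, -0.02, -0.0014, 0.0011, 0, 1, 0, 0, 0, 0, 0, 0, 1])

```text
clock: 14.4
eef_pos: [581.6, -120.6, 251.2]
eef_rot: [-1.572, 0.89, -0.213]
wrist_force: [-1.3, -0.5, 0.3]
finger_gap: 15.5
```

Run:
```python
from h import *
st(); s=Snap(); cv2.imwrite("pics/m1.png",s.p)
t=Snap("scene"); cv2.imwrite("pics/m2.png",cv2.resize(t.p[100:230,180:360],None,fx=4.4,fy=4.4)); t=Snap("top"); cv2.imwrite("pics/m3.png",cv2.resize(t.p[130:260,330:480],None,fx=4.4,fy=4.4)); st()
```

```text
th 0.681 s 29.5 lat -0.0 h -16.1 yaw -0.212 roll -0.001 F [-1.34 -0.51  0.34] M [ 0.13   0.462 -0.034] t 14.4 tcp [ 581.6 -120.6  251.2]
th 0.679 s 29.3 lat -0.0 h -16.3 yaw -0.212 roll -0.001 F [-2.83  0.48 -0.13] M [ 0.319  0.808 -0.026] t 14.55 tcp [ 582.  -120.6  250.9]
```

View pics/m1.png

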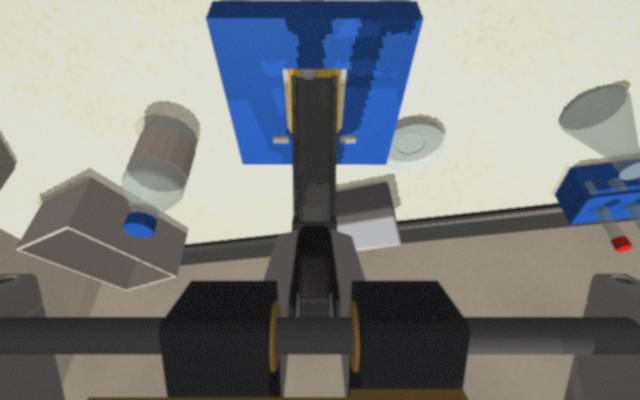

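View pics/m2.png

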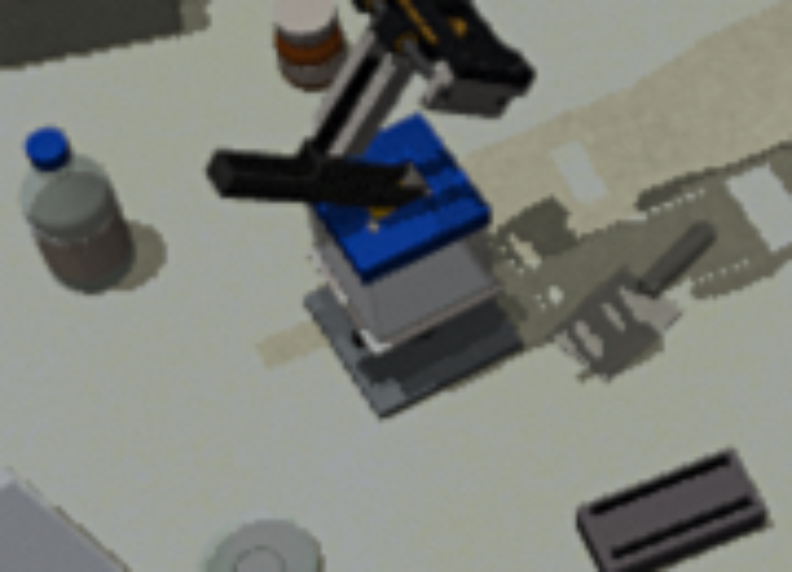

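View pics/m3.png

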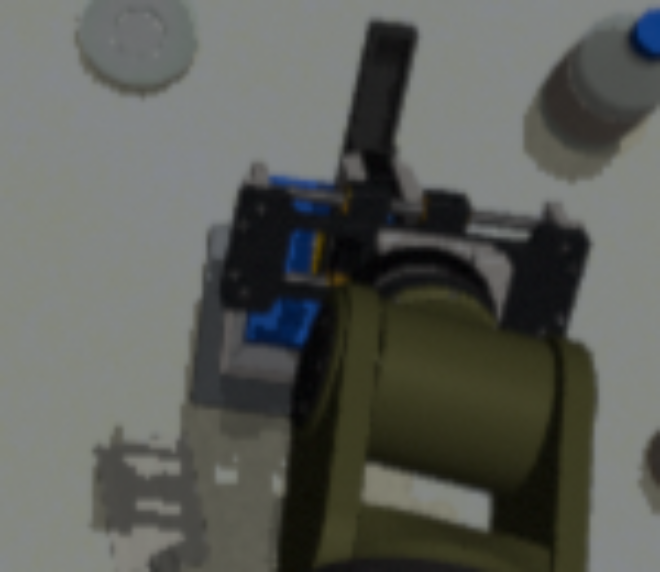

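Run:
```python
from h import *
for i in range(2):
    st(); s=Snap()
cv2.imwrite("pics/n1.png",cv2.resize(s.p[40:180,240:390],None,fx=4.2,fy=4.2,interpolation=cv2.INTER_CUBIC))
```

```text
th 0.679 s 29.3 lat -0.0 h -16.3 yaw -0.212 roll -0.001 F [-2.83  0.48 -0.13] M [ 0.319  0.808 -0.026] t 14.55 tcp [ 582.  -120.6  250.9]
th 0.679 s 29.2 lat -0.0 h -16.4 yaw -0.212 roll -0.001 F [-1.55  0.79 -0.04] M [ 0.294  0.865 -0.04 ] t 14.6 tcp [ 582.1 -120.7  250.7]
```

View pics/n1.png

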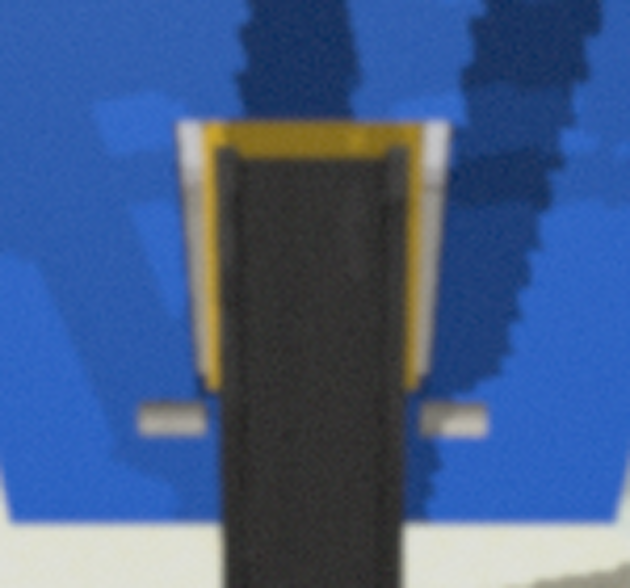

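Run:
```python
from h import *
wplan([(.68,28.5,-13),(.68,28,-8),(.68,27,0),(.68,26,10),(.68,25,20),(.67,25,28)])
t=Snap("scene"); cv2.imwrite("pics/o2.png",cv2.resize(t.p[100:230,180:360],None,fx=4.4,fy=4.4))
```

```text
[0.0, -0.001, -0.001, -0.0024, -0.0027, 0.0, 1.0, 0.0, 0.0, 0.0, -0.0036, -0.0035, 0.0, 1.0, 0.0, 0.0, 0.0, -0.0056, -0.0058, 0.0, 1.0, 0.0, 0.0, 0.0, -0.0071, -0.0071, 0.0, 1.0, 0.0, 0.0, 0.0, -0.0071, -0.0071, 0.0, 1.0, 0.0, 0.0, 0.01, -0.0053, -0.0054, 0.0, 1.0]
```

View pics/o2.png

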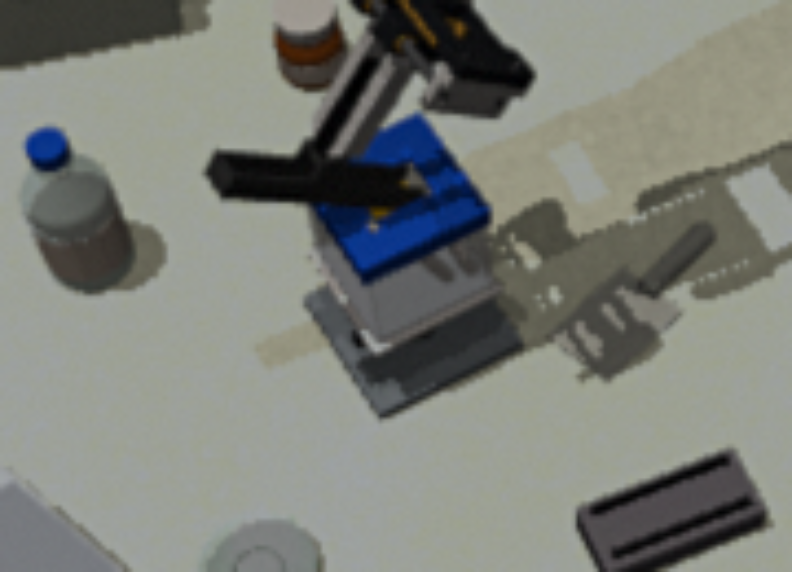

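>>> play_rows(motion=[0, 0, 0, 0, 0, 0, 1, 0, 0, 0, 0, 0, 0, 1, 0, 0, 0, 0, 0, 0, 1, 0, 0, 0, 0, 0, 0, 1])

```text
clock: 15.1
eef_pos: [582.4, -120.7, 250.2]
eef_rot: [-1.572, 0.893, -0.213]
wrist_force: [-3.0, 0.5, 0.5]
finger_gap: 15.6
```

Run:
```python
from h import *
st(); s=Snap()
cv2.imwrite("pics/o3.png",cv2.resize(s.p[40:330,240:390],None,fx=2,fy=2,interpolation=cv2.INTER_CUBIC))
t=Snap("scene"); cv2.imwrite("pics/o4.png",cv2.resize(t.p[130:190,240:310],None,fx=9,fy=9,interpolation=cv2.INTER_CUBIC)); 
for r in masks_of("scene","bar")[:5]:
    v,u=np.nonzero(r["region"]); print(r["conf"],u.mean(),v.mean(),len(u))
wplan([(.68,28.5,-13),(.68,28,-8),(.68,27,0),(.68,26,10),(.68,25,20),(.67,25,28)])
```

```text
th 0.678 s 29.0 lat -0.0 h -16.9 yaw -0.212 roll -0.001 F [-2.98  0.5   0.5 ] M [ 0.228  0.782 -0.032] t 15.1 tcp [ 582.4 -120.7  250.2]
[0.0, -0.001, -0.002, -0.0029, -0.0027, 0.0, 1.0, 0.0, 0.0, 0.0, -0.0036, -0.0035, 0.0, 1.0, 0.0, 0.0, 0.0, -0.0056, -0.0058, 0.0, 1.0, 0.0, 0.0, 0.0, -0.0071, -0.0071, 0.0, 1.0, 0.0, 0.0, 0.0, -0.0071, -0.0071, 0.0, 1.0, 0.0, 0.0, 0.01, -0.0053, -0.0054, 0.0, 1.0]
```

View pics/o3.png

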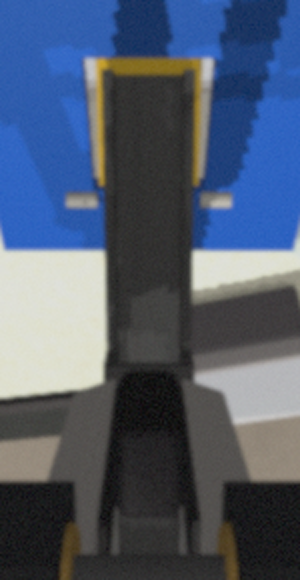

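View pics/o4.png

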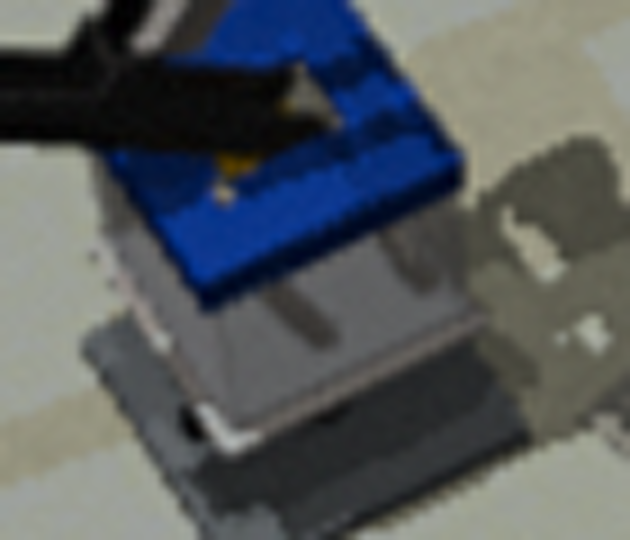

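>>> play_rows(motion=[0, 0, -0.002, -0.0029, -0.0027, 0, 1, 0, 0, 0, -0.0036, -0.0035, 0, 1, 0, 0, 0, -0.0056, -0.0058, 0, 1, 0, 0, 0, -0.0071, -0.0071, 0, 1, 0, 0, 0, -0.0071, -0.0071, 0, 1, 0, 0, 0.01, -0.0053, -0.0054, 0, 1])

```text
clock: 15.85
eef_pos: [587.4, -121.8, 298.4]
eef_rot: [-1.572, 0.901, -0.213]
wrist_force: [-0.1, 0.5, -1.9]
finger_gap: 15.5
```

Run:
```python
from h import *
st(); s=Snap(); cv2.imwrite("pics/q1.png",s.p)
t=Snap("scene"); cv2.imwrite("pics/q2.png",cv2.resize(t.p[100:230,200:330],None,fx=5,fy=5,interpolation=cv2.INTER_CUBIC));
```

```text
th 0.670 s 24.6 lat -0.0 h 31.6 yaw -0.212 roll -0.001 F [-0.11  0.48 -1.9 ] M [ 0.151  0.402 -0.019] t 15.85 tcp [ 587.4 -121.8  298.4]
```

View pics/q1.png

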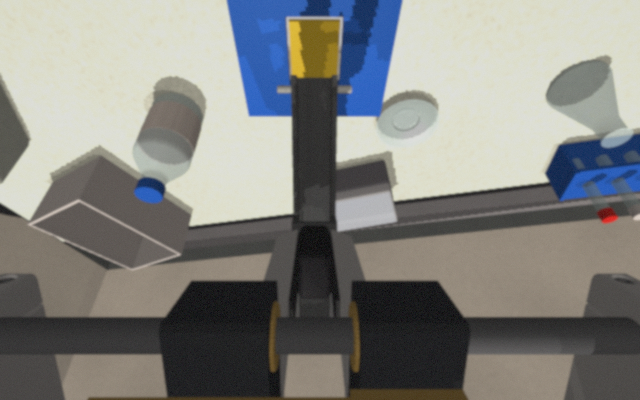

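View pics/q2.png

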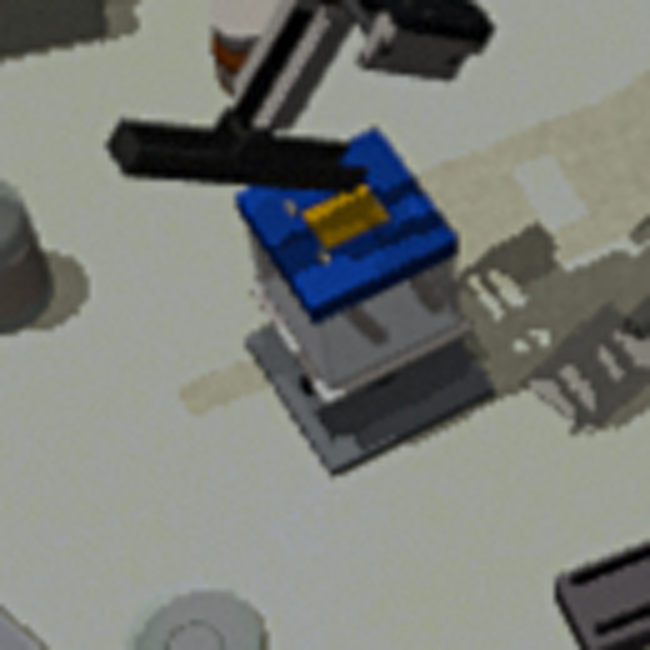

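Run:
```python
from h import *
rplan([640,-120,295],level(-.25),[.5,1,1,1,1,1,1,.5])
```

```text
max mm/row 7.5
[0.0026, 0.0008, 0.048, 0.0025, -0.0026, 0.0009, 1.0, 0.0052, 0.0017, 0.096, 0.0047, -0.0055, 0.0019, 1.0, 0.0052, 0.0017, 0.096, 0.0041, -0.0059, 0.0019, 1.0, 0.0052, 0.0017, 0.096, 0.0036, -0.0063, 0.0019, 1.0, 0.0052, 0.0017, 0.096, 0.0029, -0.0066, 0.002, 1.0, 0.0052, 0.0017, 0.096, 0.0023, -0.0068, 0.002, 1.0, 0.0052, 0.0017, 0.096, 0.0016, -0.007, 0.0021, 1.0, 0.0026, 0.0008, 0.048, 0.0005, -0.0036, 0.001, 1.0]
```

>>> play_rows(motion=[0.0026, 0.0008, 0.048, 0.0025, -0.0026, 0.0009, 1, 0.0052, 0.0017, 0.096, 0.0047, -0.0055, 0.0019, 1, 0.0052, 0.0017, 0.096, 0.0041, -0.0059, 0.0019, 1, 0.0052, 0.0017, 0.096, 0.0036, -0.0063, 0.0019, 1, 0.0052, 0.0017, 0.096, 0.0029, -0.0066, 0.002, 1, 0.0052, 0.0017, 0.096, 0.0023, -0.0068, 0.002, 1, 0.0052, 0.0017, 0.096, 0.0016, -0.007, 0.0021, 1, 0.0026, 0.0008, 0.048, 0.0005, -0.0036, 0.001, 1])

```text
clock: 16.75
eef_pos: [640.4, -119.7, 294.7]
eef_rot: [1.607, 1.548, 2.926]
wrist_force: [-0.2, 0.1, -2.5]
finger_gap: 15.4
```

Run:
```python
from h import *
st()
rplan([532,154,275],level(-.3545),[.3,.6,.9,1,1,1,1,1,1,1,.9,.6,.3,.15])
```

```text
th -0.022 s 19.4 lat 17.0 h 78.6 yaw -0.252 roll -0.001 F [-0.2   0.14 -2.48] M [ 0.016 -0.211  0.003] t 16.75 tcp [ 640.4 -119.7  294.7]
max mm/row 27.4
[0.0029, -0.0001, -0.0006, 0.0007, 0.0048, 0.0066, 1.0, 0.0057, -0.0001, -0.0012, 0.0013, 0.0097, 0.0133, 1.0, 0.0086, -0.0002, -0.0019, 0.0019, 0.0146, 0.0198, 1.0, 0.0095, -0.0002, -0.0021, 0.0021, 0.0165, 0.0219, 1.0, 0.0095, -0.0002, -0.0021, 0.0021, 0.0167, 0.0217, 1.0, 0.0095, -0.0002, -0.0021, 0.0021, 0.0169, 0.0215, 1.0, 0.0095, -0.0002, -0.0021, 0.002, 0.0171, 0.0214, 1.0, 0.0095, -0.0002, -0.0021, 0.002, 0.0173, 0.0212, 1.0, 0.0095, -0.0002, -0.0021, 0.002, 0.0175, 0.021, 1.0, 0.0095, -0.0002, -0.0021, 0.0019, 0.0177, 0.0209, 1.0, 0.0086, -0.0002, -0.0019, 0.0017, 0.0161, 0.0186, 1.0, 0.0057, -0.0001, -0.0012, 0.0011, 0.0109, 0.0123, 1.0, 0.0029, -0.0001, -0.0006, 0.0006, 0.0055, 0.0061, 1.0, 0.0014, 0.0, -0.0003, 0.0003, 0.0027, 0.0031, 1.0]
```

>>> play_rows(motion=[0.0029, 0, -0.0006, 0.0007, 0.0048, 0.0066, 1, 0.0057, 0, -0.0012, 0.0013, 0.0097, 0.0133, 1, 0.0086, 0, -0.0019, 0.0019, 0.0146, 0.0198, 1, 0.0095, 0, -0.002, 0.002, 0.0165, 0.0219, 1, 0.0095, 0, -0.002, 0.002, 0.0167, 0.0217, 1, 0.0095, 0, -0.002, 0.002, 0.0169, 0.0215, 1, 0.0095, 0, -0.002, 0.002, 0.0171, 0.0214, 1, 0.0095, 0, -0.002, 0.002, 0.0173, 0.0212, 1, 0.0095, 0, -0.002, 0.002, 0.0175, 0.021, 1, 0.0095, 0, -0.002, 0.002, 0.0177, 0.0209, 1, 0.0086, 0, -0.002, 0.0017, 0.016, 0.0186, 1, 0.0057, 0, -0.0012, 0.001, 0.011, 0.0123, 1, 0.003, 0, 0, 0.0006, 0.0055, 0.006, 1, 0, 0, 0, 0, 0, 0, 1, 0, 0, 0, 0, 0, 0, 1, 0, 0, 0, 0, 0, 0, 1])

```text
clock: 18.35
eef_pos: [524.4, 163.0, 270.8]
eef_rot: [-1.088, 1.55, 0.126]
wrist_force: [-0.4, -0.2, -1.5]
finger_gap: 15.6
```

Run:
```python
from h import *
st()
s=Snap(); cv2.imwrite("pics/r1.png",s.p)
P,ok,u,v=s.pts(280,60,350,330); p,r=pose()
Q=(P-p)@r.as_matrix(); m=ok&(Q[...,0]>10)&(Q[...,0]<60)
for lo in range(20,100,12):
    k=m&(Q[...,1]>lo)&(Q[...,1]<lo+12); print(lo,k.sum(),np.percentile(Q[k][:,0],[10,90]).round(1))
k=m&(Q[...,1]>60); print("lip y",np.percentile(Q[k][:,1],98),"z",Q[k][:,2].min(),Q[k][:,2].max())
rplan([529,156.3,120],level(-.3545),[.3,.6,.9,1,1,1,1,.9,.6,.3,.15])
t=Snap("scene"); cv2.imwrite("pics/r2.png",cv2.resize(t.p[100:260,200:420],None,fx=3.6,fy=3.6)); np.save("r2.npy",t.d); cv2.imwrite("pics/r2f.png",t.p)
P,ok,u,v=t.pts(290,180,380,250); m=ok&(P[...,2]>24)&(P[...,2]<45); print("cradle top",cv2.minAreaRect(P[m][:,:2].astype(np.float32)),np.median(P[m][:,2]))
# compare grip-era: earlier full cradle measured in i2
```

```text
th 0.018 s 189.6 lat 278.8 h 50.9 yaw -0.357 roll 0.010 F [-0.37 -0.24 -1.48] M [ 0.016 -0.147 -0.003] t 18.35 tcp [524.4 163.  270.8]
20 795 [20.8 38.6]
32 835 [21.  38.5]
44 849 [20.8 38.6]
56 924 [20.9 38.6]
68 937 [20.7 38.7]
80 989 [20.8 38.6]
92 59 [20.3 38.4]
lip y 92.13887405430516 z -11.965482106757447 14.18012618221407
max mm/row 19.5
[-0.0001, 0.0004, 0.0007, 0.0058, -0.0001, -0.0002, 1.0, -0.0002, 0.0007, 0.0014, 0.0117, -0.0003, -0.0005, 1.0, -0.0003, 0.0011, 0.0021, 0.0175, -0.0005, -0.0007, 1.0, -0.0003, 0.0012, 0.0024, 0.0195, -0.0006, -0.0007, 1.0, -0.0003, 0.0012, 0.0024, 0.0195, -0.0006, -0.0007, 1.0, -0.0003, 0.0012, 0.0024, 0.0195, -0.0007, -0.0007, 1.0, -0.0003, 0.0012, 0.0024, 0.0195, -0.0007, -0.0007, 1.0, -0.0003, 0.0011, 0.0021, 0.0175, -0.0007, -0.0006, 1.0, -0.0002, 0.0007, 0.0014, 0.0117, -0.0005, -0.0004, 1.0, -0.0001, 0.0004, 0.0007, 0.0058, -0.0002, -0.0002, 1.0, 0.0, 0.0002, 0.0004, 0.0029, -0.0001, -0.0001, 1.0]
cradle top ((523.3206787109375, 157.81033325195312), (62.69252395629883, 130.0055389404297), 70.00250244140625) 31.49138229690675
```

View pics/r1.png

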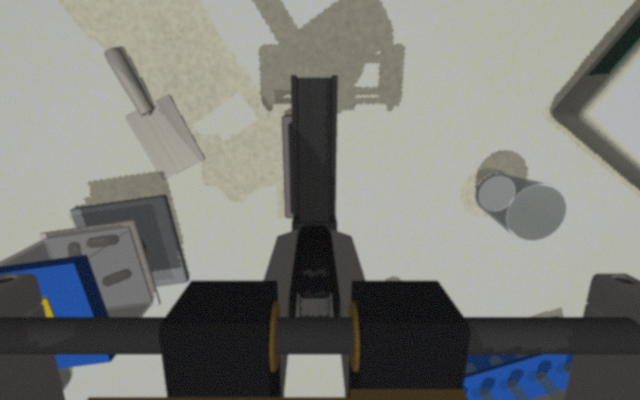

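View pics/r2.png

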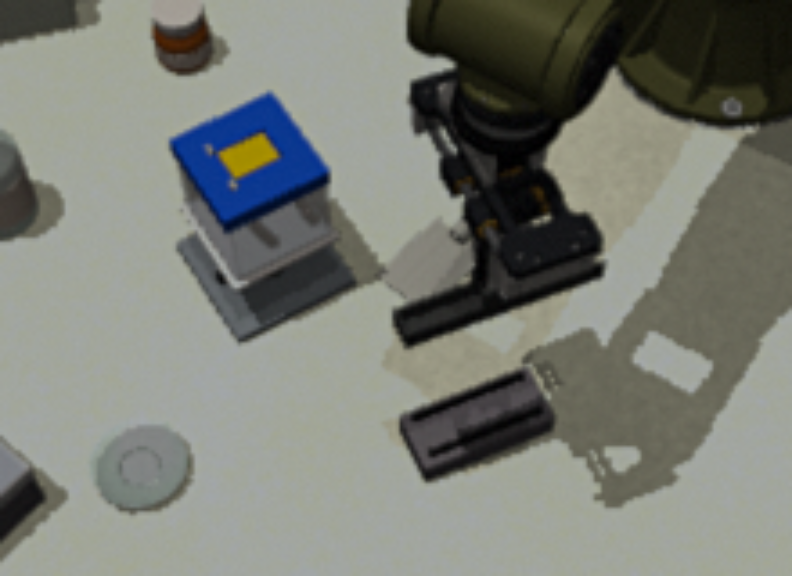

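>>> play_rows(motion=[0, 0.0004, 0.0007, 0.0058, 0, 0, 1, 0, 0.0007, 0.0014, 0.0117, 0, -0.0005, 1, 0, 0.001, 0.002, 0.0175, -0.0005, -0.0007, 1, 0, 0.001, 0.0024, 0.0195, -0.0006, -0.0007, 1, 0, 0.001, 0.0024, 0.0195, -0.0006, -0.0007, 1, 0, 0.001, 0.0024, 0.0195, -0.0007, -0.0007, 1, 0, 0.001, 0.0024, 0.0195, -0.0007, -0.0007, 1, 0, 0.001, 0.002, 0.0175, -0.0007, -0.0006, 1, 0, 0.0007, 0.0014, 0.0117, -0.0005, 0, 1, 0, 0, 0, 0.004, 0, 0, 1, 0, 0, 0, 0, 0, 0, 1, 0, 0, 0, 0, 0, 0, 1])

```text
clock: 19.65
eef_pos: [527.5, 154.1, 110.9]
eef_rot: [1.958, 1.566, -3.115]
wrist_force: [-0.1, 1.0, -1.6]
finger_gap: 15.6
```

Run:
```python
from h import *
st(); rplan([529,156.3,84],level(-.3545),[.3,.6,.9,.9,.6,.3])
```

```text
th -0.004 s 185.7 lat 270.8 h -106.9 yaw -0.360 roll -0.002 F [-0.15  0.98 -1.63] M [ 0.073 -0.177 -0.034] t 19.65 tcp [527.5 154.1 110.9]
max mm/row 6.7
[-0.0005, -0.0001, -0.0003, 0.0022, -0.0001, 0.0002, 1.0, -0.001, -0.0003, -0.0007, 0.0045, -0.0001, 0.0004, 1.0, -0.0015, -0.0004, -0.001, 0.0067, -0.0002, 0.0006, 1.0, -0.0015, -0.0004, -0.001, 0.0067, -0.0002, 0.0006, 1.0, -0.001, -0.0003, -0.0007, 0.0045, -0.0001, 0.0004, 1.0, -0.0005, -0.0001, -0.0003, 0.0022, -0.0001, 0.0002, 1.0]
```

>>> play_rows(motion=[-0.0005, 0, 0, 0.0022, 0, 0.0002, 1, -0.001, 0, -0.0007, 0.0045, 0, 0.0004, 1, -0.0015, 0, -0.001, 0.0067, 0, 0.0006, 1, -0.0015, 0, -0.001, 0.0067, 0, 0.0006, 1, -0.001, 0, -0.0007, 0.0045, 0, 0.0004, 1, 0, 0, 0, 0.001, 0, 0.0002, 1, 0, 0, 0, 0, 0, 0, 1])

```text
clock: 20.35
eef_pos: [529.1, 156.9, 84.6]
eef_rot: [-1.627, 1.569, -0.41]
wrist_force: [-0.1, -0.1, -1.3]
finger_gap: 15.7
```

Run:
```python
from h import *
st(); s=Snap(); cv2.imwrite("pics/s1.png",s.p); rplan([529,156.3,73],level(-.3545),[.3,.6,.9,.9,.6,.3]);rplan([529,156.3,71],level(-.3545),[.3,.6,.9,.9,.6,.3])
```

```text
th 0.002 s 184.6 lat 273.3 h -133.8 yaw -0.354 roll -0.000 F [-0.09 -0.13 -1.33] M [ 0.005 -0.142  0.043] t 20.35 tcp [529.1 156.9  84.6]
max mm/row 2.9
[0.0, 0.0, 0.0002, 0.001, 0.0, -0.0001, 1.0, 0.0001, 0.0, 0.0003, 0.0019, 0.0, -0.0001, 1.0, 0.0001, 0.0, 0.0005, 0.0029, 0.0, -0.0002, 1.0, 0.0001, 0.0, 0.0005, 0.0029, 0.0, -0.0002, 1.0, 0.0001, 0.0, 0.0003, 0.0019, 0.0, -0.0001, 1.0, 0.0, 0.0, 0.0002, 0.001, 0.0, -0.0001, 1.0]
max mm/row 3.4
[0.0, 0.0, 0.0002, 0.0011, 0.0, -0.0001, 1.0, 0.0001, 0.0, 0.0003, 0.0023, 0.0, -0.0001, 1.0, 0.0001, 0.0, 0.0005, 0.0034, 0.0, -0.0002, 1.0, 0.0001, 0.0, 0.0005, 0.0034, 0.0, -0.0002, 1.0, 0.0001, 0.0, 0.0003, 0.0023, 0.0, -0.0001, 1.0, 0.0, 0.0, 0.0002, 0.0011, 0.0, -0.0001, 1.0]
```

View pics/s1.png

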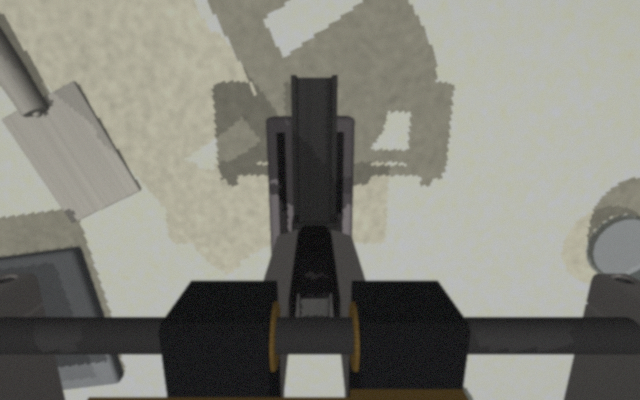

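Run:
```python
from h import *
s=Snap(); g=cv2.cvtColor(s.p,cv2.COLOR_BGR2GRAY)
print(g[190,255:365].tolist())
P,ok,u,v=s.pts(255,120,365,222); p,r=pose(); Q=(P-p)@r.as_matrix()
for lo,hi in ((15,26),(36,50),(50,60)):
    m=ok&(Q[...,0]>lo)&(Q[...,0]<hi); print(lo,Q[m].mean(0).round(1),np.percentile(Q[m][:,2],[0,2,98,100]).round(1))
rplan([528.2,154.2,80],level(-.3545),[1,1,.6])
```

```text
[174, 169, 172, 169, 170, 169, 169, 174, 171, 170, 172, 170, 165, 138, 97, 65, 56, 58, 60, 64, 62, 56, 53, 44, 29, 12, 17, 18, 18, 20, 32, 40, 56, 60, 62, 60, 55, 54, 47, 43, 41, 31, 36, 33, 32, 40, 39, 36, 40, 38, 40, 40, 34, 37, 37, 40, 38, 42, 37, 43, 37, 39, 41, 36, 45, 41, 38, 42, 42, 37, 41, 40, 40, 40, 33, 36, 31, 41, 38, 37, 36, 32, 26, 10, 19, 24, 20, 31, 46, 54, 58, 62, 60, 61, 59, 60, 71, 106, 144, 164, 175, 174, 175, 175, 175, 176, 177, 175, 175, 175]
15 [21.2 40.1  1. ] [-12.1 -11.8  13.9  14.1]
36 [40.7 34.6  0.1] [-23.6 -22.7  19.8  20.7]
50 [55.1 35.4 -4.8] [-31.6 -30.9  28.   28.7]
max mm/row 2.2
[0.0001, 0.0, 0.0009, 0.0019, 0.0, -0.0011, 1.0, 0.0001, 0.0, 0.0009, 0.0019, 0.0, -0.0011, 1.0, 0.0001, 0.0, 0.0005, 0.0011, 0.0, -0.0007, 1.0]
```

>>> play_rows(motion=[0, 0, 0.0005, 0.0015, 0, -0.0009, 1, 0, 0, 0.0005, 0.002, 0, -0.001, 1, 0, 0, 0, 0.001, 0, -0.0004, 1, 0, 0, 0, 0, 0, 0, 1, 0, 0, 0, 0, 0, 0, 1])

```text
clock: 20.95
eef_pos: [528.6, 154.5, 80.6]
eef_rot: [-1.264, 1.569, -0.048]
wrist_force: [-0.0, 0.5, -2.5]
finger_gap: 15.9
```

Run:
```python
from h import *
st();s=Snap();P,ok,u,v=s.pts(255,120,365,222); p,r=pose(); Q=(P-p)@r.as_matrix()
for lo,hi in ((15,26),(36,50),(50,60)):
    m=ok&(Q[...,0]>lo)&(Q[...,0]<hi); print(lo,Q[m].mean(0).round(1),np.percentile(Q[m][:,2],[0,2,98,100]).round(1))
rplan([528.2,154.4,71],level(-.3545),[.6,1,1,1,.6])
```

```text
th 0.002 s 184.5 lat 270.9 h -137.8 yaw -0.354 roll 0.001 F [-0.01  0.48 -2.52] M [-0.008 -0.132 -0.033] t 20.95 tcp [528.6 154.5  80.6]
15 [21.1 40.   1. ] [-12.  -11.8  13.9  14.1]
36 [40.4 34.9  1.2] [-26.8 -22.2  25.1  29.2]
50 [51.  35.8  0.3] [-29.3 -28.6  30.4  31.1]
max mm/row 2.3
[0.0, 0.0001, 0.0003, 0.0014, 0.0001, 0.0, 1.0, 0.0, 0.0002, 0.0005, 0.0023, 0.0001, -0.0001, 1.0, 0.0, 0.0002, 0.0005, 0.0023, 0.0001, -0.0001, 1.0, 0.0, 0.0002, 0.0005, 0.0023, 0.0001, -0.0001, 1.0, 0.0, 0.0001, 0.0003, 0.0014, 0.0, 0.0, 1.0]
```

Centred (chute 1.0, cradle 0.9). Lower on.

>>> play_rows(motion=[0, 0, 0.0003, 0.0014, 0, 0, 1, 0, 0, 0.0005, 0.0023, 0, 0, 1, 0, 0, 0.0005, 0.0023, 0, 0, 1, 0, 0, 0.0003, 0.0018, 0, 0, 1, 0, 0, 0, 0.0006, 0, 0, 1, 0, 0, 0, 0, 0, 0, 1])

```text
clock: 21.6
eef_pos: [528.6, 154.6, 71.3]
eef_rot: [-0.313, 1.57, 0.903]
wrist_force: [0.2, 0.2, -2.4]
finger_gap: 15.9
```

Run:
```python
from h import *
st(); camera("top"); st()
```

```text
th 0.000 s 184.6 lat 271.0 h -146.9 yaw -0.354 roll 0.001 F [ 0.19  0.15 -2.41] M [ 0.04  -0.159 -0.012] t 21.6 tcp [528.6 154.6  71.3]
th 0.000 s 184.6 lat 271.0 h -146.9 yaw -0.354 roll 0.001 F [-0.97 -0.98 -1.41] M [ 0.052 -0.141  0.005] t 21.65 tcp [528.6 154.6  71.4]
```

Step down by tenths until the weight is taken.

>>> play_rows(motion=[0, 0, 0, 0.0006, 0, 0, 1, 0, 0, 0, 0.0006, 0, 0, 1, 0, 0, 0, 0, 0, 0, 1])

```text
clock: 21.95
eef_pos: [528.9, 154.7, 71.1]
eef_rot: [-0.743, 1.569, 0.474]
wrist_force: [0.7, 0.2, -2.0]
finger_gap: 15.7
```

Run:
```python
from h import *
st(); camera("top"); st(); camera("top"); st()
```

```text
th 0.001 s 184.4 lat 271.2 h -147.2 yaw -0.354 roll 0.001 F [ 0.67  0.2  -2.01] M [ 0.052 -0.103  0.043] t 21.95 tcp [528.9 154.7  71.1]
th 0.001 s 184.3 lat 271.2 h -147.2 yaw -0.354 roll 0.001 F [ 0.14  0.22 -1.36] M [ 0.057 -0.135  0.022] t 22.0 tcp [528.9 154.7  71.1]
th 0.001 s 184.4 lat 271.2 h -147.3 yaw -0.354 roll 0.001 F [-0.8   0.1   0.62] M [ 0.082 -0.138  0.048] t 22.05 tcp [528.9 154.7  71. ]
```

>>> play_rows(motion=[0, 0, 0, 0.0008, 0, 0, 1, 0, 0, 0, 0.0006, 0, 0, 1])

```text
clock: 22.25
eef_pos: [529.0, 154.8, 70.9]
eef_rot: [-0.827, 1.569, 0.389]
wrist_force: [-3.9, -0.6, 5.6]
finger_gap: 15.7
```

Run:
```python
from h import *
for i in range(5): st(); camera("top")
```

```text
th 0.001 s 184.2 lat 271.3 h -147.4 yaw -0.354 roll 0.001 F [-3.92 -0.6   5.59] M [-0.325  0.593  0.032] t 22.25 tcp [529.  154.8  70.9]
th 0.002 s 184.2 lat 271.3 h -147.4 yaw -0.354 roll 0.001 F [-4.83 -1.18  7.46] M [-0.285  0.626 -0.042] t 22.3 tcp [529.  154.8  70.9]
th 0.002 s 184.2 lat 271.3 h -147.4 yaw -0.354 roll 0.001 F [-3.61 -0.93  7.26] M [-0.271  0.662  0.   ] t 22.35 tcp [529.  154.8  70.9]
th 0.002 s 184.2 lat 271.3 h -147.4 yaw -0.354 roll 0.001 F [-3.42 -0.51  7.02] M [-0.224  0.657  0.012] t 22.4 tcp [529.  154.8  71. ]
th 0.002 s 184.2 lat 271.2 h -147.4 yaw -0.354 roll 0.001 F [-3.35 -0.72  6.94] M [-0.299  0.588 -0.02 ] t 22.45 tcp [529.  154.8  71. ]
```

>>> play_rows(motion=[0, 0, 0, 0, 0, 0, 0.5, 0, 0, 0, 0, 0, 0, 0.2, 0, 0, 0, 0, 0, 0, 0, 0, 0, 0, 0, 0, 0, 0, 0, 0, 0, 0, 0, 0, -0.2, 0, 0, 0, 0, 0, 0, -0.2, 0, 0, 0, 0, 0, 0, -0.2])

```text
clock: 23.2
eef_pos: [529.3, 154.8, 70.9]
eef_rot: [-0.874, 1.568, 0.343]
wrist_force: [0.4, -0.2, 0.4]
finger_gap: 56.4
```

Run:
```python
from h import *
st(); print(read_state()["finger_gap"])
s=Snap(); cv2.imwrite("pics/t1.png",s.p)
```

```text
th 0.002 s 183.9 lat 271.4 h -147.5 yaw -0.354 roll 0.002 F [ 0.42 -0.22  0.37] M [ 0.006 -0.21  -0.031] t 23.2 tcp [529.3 154.8  70.9]
56.427486655143795
```

View pics/t1.png

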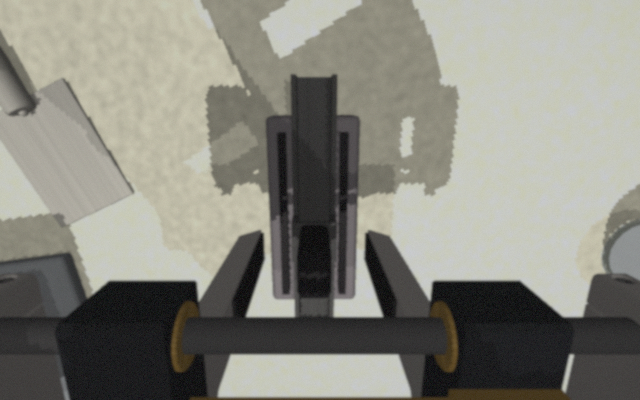

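Chute at columns 291–337 lies between the rails (≈280 and 344). Rise straight up with the fingers open.

>>> play_rows(motion=[0, 0, 0, -0.005, 0, 0, -0.6, 0, 0, 0, -0.015, 0, 0, -0.6, 0, 0, 0, -0.03, 0, 0, -0.6, 0, 0, 0, -0.04, 0, 0, -0.6, 0, 0, 0, -0.04, 0, 0, -0.6, 0, 0, 0, -0.03, 0, 0, -0.6, 0, 0, 0, -0.015, 0, 0, -0.6, 0, 0, 0, 0, 0, 0, -0.6, 0, 0, 0, 0, 0, 0, -0.6, 0, 0, 0, 0, 0, 0, -0.6])

```text
clock: 24.25
eef_pos: [527.6, 154.4, 253.8]
eef_rot: [-0.779, 1.569, 0.438]
wrist_force: [0.2, -0.7, -0.6]
finger_gap: 75.4
```

Run:
```python
from h import *
st()
s=Snap(); cv2.imwrite("pics/u1.png",s.p); P,ok,u,v=s.pts(270,70,350,235)
for lo,hi in ((45,56),(28,34),(35,42),(100,113)):
    m=ok&(P[...,2]>lo)&(P[...,2]<hi); print(lo,P[m].mean(0).round(1),cv2.minAreaRect(P[m][:,:2].astype(np.float32)))
m=ok&(P[...,2]>46)&(P[...,2]<54); q=P[m]; a=q[:,:2]@np.array([.938,-.347]); print("slope of wall tops",np.polyfit(a,q[:,2],1))
t=Snap("scene"); cv2.imwrite("pics/u2.png",cv2.resize(t.p[100:260,200:420],None,fx=3.6,fy=3.6))
```

```text
th 0.001 s 185.5 lat 270.6 h 35.5 yaw -0.354 roll 0.001 F [ 0.17 -0.65 -0.59] M [-0.017 -0.135  0.012] t 24.25 tcp [527.6 154.4 253.8]
45 [513.1 162.4  49.8] ((518.722412109375, 160.34201049804688), (26.019912719726562, 161.81085205078125), 69.7733383178711)
28 [515.8 160.8  31.2] ((521.3450927734375, 159.01657104492188), (59.53605270385742, 167.018798828125), 70.1199722290039)
35 [521.6 158.9  37.9] ((521.3279418945312, 158.68128967285156), (43.59321594238281, 166.55587768554688), 70.53752136230469)
100 [529.  156.5 107.4] ((529.6907348632812, 156.015380859375), (15.671687126159668, 23.85124969482422), 70.2685317993164)
slope of wall tops [2.0470325e-03 4.9007331e+01]
```

View pics/u1.png

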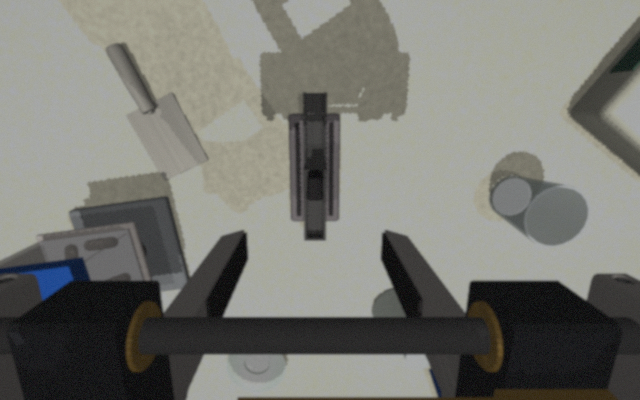

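View pics/u2.png

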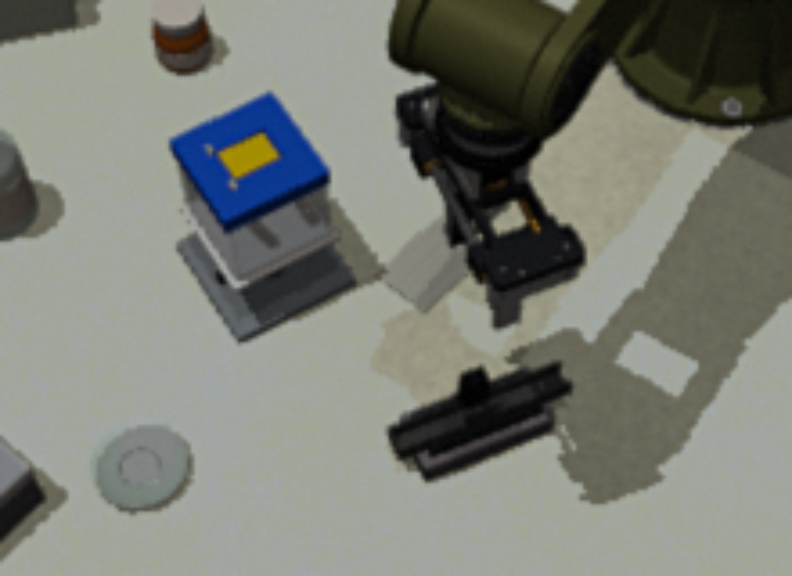

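Run:
```python
import cv2
p=cv2.imread("pics/u1.png"); cv2.imwrite("pics/u3.png",cv2.resize(p[180:330,0:200],None,fx=4,fy=4,interpolation=cv2.INTER_CUBIC))
```

```text
(no output)
```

View pics/u3.png

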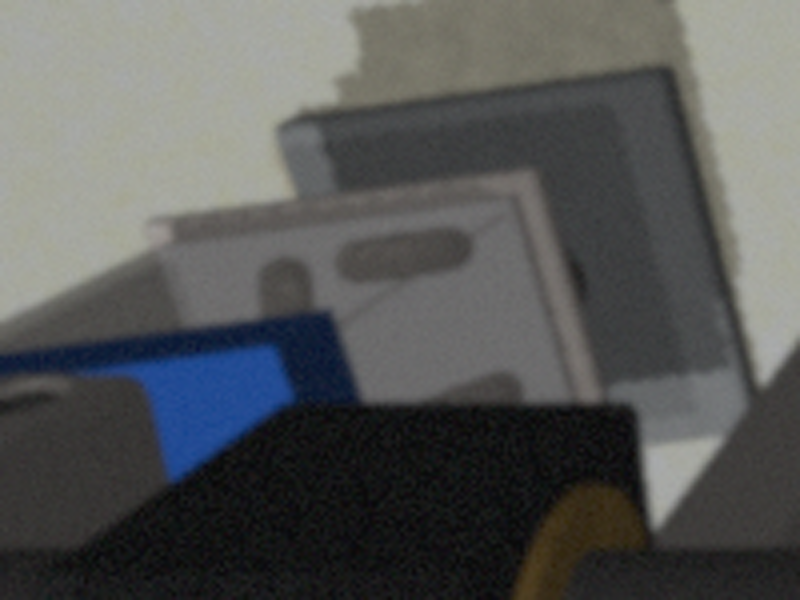

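Three bars lie on the jar's floor, at about (285,285), (405,255) and (480,390) in this zoom. I'm handing the job in.

```bash
python3 -c "
from cell import *
print(sign_off(), read_state()['clock'])"
```

```text
the job is handed in; nothing more can be done
the job is handed in; nothing more can be done
```

All three stir bars are in the jar, and the empty chute is back on its cradle. The job is handed in at about 24 s of the 72 s allowed.

**What I did:**
- I gripped the chute by its black block and carried it level to the jar. I measured the lid top at 177 mm above the bench.
- I touched the flap at about 0.21 rad tilt, below the slope at which the bars slide. I then tipped the chute to 0.68 rad while the lip held the flap about 0.5 rad open.
- The force readings while pressing stayed at a few newtons, and I worked out that the chute's underside stayed a few millimetres clear of the lid's edge.
- Once the bars had slid in, I lifted the chute clear, levelled it and set it down between the rails, lip facing as before.

**Last checks:**
- The wrist picture shows three bars on the jar floor; one is partly hidden by the gripper.
- The flap is shut and the chute is empty.
- The chute is level to within 0.002 rad, centred between the rails and about 1 mm from where it started. The gripper is clear of everything.

**Where readings disagreed:**
- My first grip position was 5 mm off, because the arm was still settling between the picture and the pose reading. I measured again before grasping.
- Closing the fingers shifted the chute about 2 mm sideways, which I corrected before setting it down.
- Setting it down pressed on the cradle with about 9 N, which was gone once I let go.

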